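Snap the retaining grille into the air-sampler head

ROBOT

A 6-joint arm with a two-finger parallel gripper is mounted at the origin on a cart in front of the work surface, level with it; the furniture and walls round the work are solid. World frame = base frame: x ahead of the robot, y to its left, z up, the work surface at z = 0. Lengths are in m, angles in rad, forces in N, time in s.
With the tool pointing down it reaches from about 0.4 to 0.825 m from the base axis. Payload 7 kg.
Tool frame: the origin (TCP) lies midway between the tips of the shut fingers; the grasp point (between the pads) lies 19 mm behind it; z points along the fingers, y is the line along which they close (so a half turn about z gives the same grasp; the last joint's range is limited). The gripper opens to 85 mm and grips with 20 to 120 N. Pads are 22 mm wide; open, the fingers measure 114 mm over their backs; the gripper's body (76 mm by 85 mm) begins 54 mm behind the grasp point. The pads swing forward as they close: fully open they stand 13 mm farther back than shut.
Start: joints at [-0.996, 0.359, 0.012, 0, -1.224, -0.288], TCP at [0.191, -0.647, 0.231] pointing down, gripper open.
Joint ranges: [-3.07, 3.07], [-1.43, 2.12], [-1.02, 1.25], [-3.03, 1.67], [-3.05, -0], [-3.03, 3.03]. Speed limits (rad/s): [2.39, 2.39, 3.01, 3.14, 3.14, 3.14].

INTERFACE

Orientations are given as a unit quaternion [w, x, y, z].
In Python, from station import observe, capture, job_done gives the robot as it stands.
- The arm moves only by the tool jog_arm, never from a script. Its argument "rows" is a list of rows, each a list of 7 numbers: the turn, a rotation vector about the world's x, y, z in units of 5 degrees (1.0 is 5 degrees), then the shift along the world's x, y, z in units of 30 mm (1.0 is 30 mm), then the closure, from 0 (fully open) to 1 (shut). A call has 1 to 10 rows; each row shifts and turns the commanded pose from where the row before left it; what a row does not reach is not made up. A row lasts 1/12 s, in which the tool goes at most 41.7 mm and 7.16 degrees, less where a joint would pass 70% of its speed; a pose out of reach is approached as far as the arm can. A call is refused whole if a number of a shift passes 1 or a number of a turn 1, either way. A call with a gripper value outside its range is refused whole. The fingers move at their own pace and stop on an object; the grip force is fixed at half the most. Time passes only in rows, so rows that do not move let the fingers close. It gives the time, the measured TCP pose, the force, the opening and the grip force at its end, in the units of the state.
- observe(): the state, without advancing time (a new reading comes with each control period).
- capture(name): name is "side" or "top" or "wrist"; returns a dict with "img" (420x560x3 uint8, red, green, blue), "intrinsics" (3x3 intrinsics, pixels), "xyz" and "rotation" of the camera in the world. Camera axes: x right, y up, looking along -z (the intrinsics and any distortion apply to the point x, -y, -z); pixel columns grow to the right and rows downward; lengths in m; the calibration is good to about 2 mm. A picture is of the moment at which its call begins. There is no depth.
- job_done(): hands the job in; it is judged then, once.
The state is a dict: "time_s": time; "joint_positions": joint angles; "dq": joint speeds; "tau": joint torques, N m; "ee_pos": TCP position; "tcp_rot": TCP orientation; "ft_force": force on the tool from outside, world axes, zero at the start; "ft_torque": the same for the moment, N m; "finger_gap": finger opening in m; "gripper_force": force on a finger pad.
Only numpy, scipy, OpenCV 4.12 (cv2) and the standard library are available. Lean on these libraries where they do the work, as an engineer would, in place of code of your own. Each camera call takes 0.05 s, during which the arm holds its last target. There are 200 camera calls.

TASK

Close the air-sampler head: lay the loose retaining grille, finger tab up, loosely and roughly level in the mouth of the head and let go of it. Then take the push tool out of its sloping rest, hold it upright and press the grille straight down with it (never with the gripper itself) until the grille is fully home and all four latches have snapped shut over its rim. Finally stand the push tool upright on the bare worktop, well away from the head, let go, and leave the other things where they are.

Things in the scene. Friction and masses are not known exactly. Their poses are not given: they have to be found in the camera images.
- sampler_head: Round aluminium air-sampler head, 120 mm across its flange, 46 mm high, fixed to the worktop; origin at the centre of its underside, z up. A steel hose barb sticks out to 90 mm along +x, 10 mm up. Its collar is 108 mm across outside. Four black spring latches stand in slots of the collar on the +x, +y, -x and -y sides.
- head_mouth (a point): centre of the collar's top edge, 46 mm up. The bore is 81 mm across, with a smooth funnel up to 93 mm at this edge (funnel 8 mm deep). The latches' sloping noses reach in to a radius of 35.5 mm, teeth's undersides 17 mm below this point. A grille let go in the funnel settles roughly level (up to 8 degrees off) on the noses, underside about 10 mm below this point.
- head_seat (a point): centre of the white filter on the floor of the bore, 26 mm below the mouth: the seat of the grille's underside. Pressed down about 16 mm from its loose place, against up to about 20 N, the grille spreads the four latches, and they snap back over its rim as its underside reaches this height.
- latch0 (a joint): latch on the head's +x side: 0 = upright and shut (empty, or snapped over the rim), about 0.1 rad while the grille spreads it; springs back by itself
- latch1 (a joint): the same for the latch on the head's +y side
- latch2 (a joint): the same for the latch on the head's -x side
- latch3 (a joint): the same for the latch on the head's -y side
- grille_mid (a point): centre of the grille, half-way up: a grey plastic spoked disc 76 mm across, 8 mm thick, with an upright finger tab in its middle, 10 mm thick (own x), 30 mm long (own y), 20 mm high above the disc; 28 mm high in all, this point 14 mm above the underside. 60 g. Starts flat on the worktop, tab up. Fits the head at any turn about z.
- tool_rest: White wedge-shaped tool rest, 88 mm deep (x), 92 mm wide (y), 71 mm high at the back, fixed to the worktop; origin at the centre of its underside. Its face slopes 35 degrees, low side towards its -x; the face's middle is 41 mm up, with a 10 mm high horseshoe lip (open on the upper side) round the foot of the push tool.
- push_tool_mid (a point): centre of the push tool, half-way along its 120 mm: a black round handle, 28 mm thick and 90 mm long, on a steel cup 60 mm across and 30 mm high. z runs from cup to handle's end; this point is 60 mm from either end. About 400 g, heaviest at the cup. Starts in the rest leaning 35 degrees, handle towards the rest's -x.
- push_tool_foot (a point): centre of the push tool's foot, the open rim of its cup, 60 mm below push_tool_mid along its axis. The cup is 45 mm across and 24 mm deep inside, so it goes over the grille's tab and bears on the disc round it, inside the latches. The tool stands by itself on this rim.
- dropper_a: bystander: white dropper bottle with a red cap, 30 mm across, 80 mm high; origin at the centre of its underside
- dropper_b: bystander: white dropper bottle with a blue-green cap, 30 mm across, 80 mm high; origin at the centre of its underside
- specimen_cup: bystander: specimen cup with a white screw lid, 61 mm across, 68 mm high; origin at the centre of its underside
- bench_timer: bystander: flat square timer, 64 x 64 x 19 mm; origin at the centre of its underside
- cover_box: bystander: small white carton, 55 x 55 x 22 mm; origin at the centre of its underside
Mind the look-alikes: they are no part of the job. What is shaped like the part that bears grille_mid but brown is not meant.

How it is judged:
On the way, in this order (a step that is already met when the one before it is completed fails the run):
1. the grille lies loosely and roughly level in the mouth of the head, let go (horizontal distance between grille_mid and sampler_head below 0.005 m and z of grille_mid in the frame of sampler_head between 0.044 and 0.056 m and angle between grille_mid's own z axis and vertical below 0.2 rad and contact force between the fingers and grille below 0.2 N), for 0.2 s.
2. the push tool, upright, bears on the loose grille (contact force between push_tool and grille above 1 N and angle between push_tool_mid's own z axis and vertical below 0.17 rad), for 0.02 s.
3. the grille is home and all four latches have snapped over its rim (z of grille_mid in the frame of sampler_head below 0.0358 m and value of joint each of latch0, latch1, latch2, latch3 below 0.04 rad), for 0.1 s.
At the end, for the whole second after the job is handed in: The grille lies centred (5 mm), level (3 degrees) and fully home (within 1.8 mm of the filter) in the head, all four latches are shut over its rim (each under 0.04 rad), and the push tool stands upright and still on the worktop by itself, clear of the head (all of step 3 and horizontal distance between grille_mid and sampler_head below 0.005 m and angle between each of grille_mid, push_tool_mid's own z axis and vertical below 0.05 rad and height (world z) of push_tool_mid between 0.056 and 0.064 m and horizontal distance between push_tool_mid and sampler_head above 0.095 m and linear speed of push_tool below 0.02 m/s and contact force between the fingers and push_tool below 0.1 N); the robot touches nothing.
It fails at once if the gripper itself pushes the grille down into the latches (contact force between the arm and grille above 1 N and horizontal distance between grille_mid and sampler_head below 0.015 m and z of grille_mid in the frame of sampler_head below 0.044 m).
It fails at once if a bystander is pushed away or knocked over (distance of any of dropper_a, dropper_b, specimen_cup, bench_timer, cover_box from where it was at the start of the episode above 0.03 m or angle between any of dropper_a, dropper_b, specimen_cup's own z axis and vertical above 0.5 rad).
It also fails if it takes over 64 s, if anything falls off the work surface, if the arm or the gripper's body presses on something with over 40 N, if the wrist force passes 120 N, or if a joint passes its speed limit or range.

## Working session

There is one attempt and no reset: what is moved stays moved. The work goes in short steps, Python scripts to look and compute and a tool call to move; the robot and the scene stay as the last step left them, time stands still between calls to the robot, and variables do not carry over. Pictures are saved under pics/ and viewed, at most 10 in all, crops included, and the job is handed in when it is done.

Besides the shell and the picture viewer there is one more tool, called after "Request:" as a command line: name --pt "numbers of a row" for each row, then --argument value for the rest. jog_arm: Moves the arm, as the interface text tells. Its arguments: {"type":"object","properties":{"rows":{"type":"array","items":{"type":"array","items":{"type":"number"}}}},"required":["rows"]}

```bash
mkdir -p pics; ls; cat > h.py <<'E'
import numpy as np, cv2, pickle
from station import observe, capture, job_done
def snap(n,tag):
    c=capture(n); c={k:np.array(v) for k,v in c.items() if k in('img','intrinsics','xyz','rotation')}
    cv2.imwrite(f'pics/{tag}.png',cv2.cvtColor(c['img'],cv2.COLOR_RGB2BGR)); pickle.dump(c,open(f'pics/{tag}.pkl','wb')); return c
def load(tag): return pickle.load(open(f'pics/{tag}.pkl','rb'))
def R(c):
    r=np.asarray(c['rotation'],float)
    if r.size==4:
        from scipy.spatial.transform import Rotation as Q
        return Q.from_quat(np.r_[r[1:],r[0]]).as_matrix()
    return r.reshape(3,3)
def ray(c,u,v):
    d=np.linalg.inv(c['intrinsics'])@[u,v,1]; return R(c)@[d[0],-d[1],-d[2]]
def at_z(c,u,v,z):
    d=ray(c,u,v); return c['xyz']+d*(z-c['xyz'][2])/d[2]
def proj(c,p):
    q=R(c).T@(np.asarray(p,float)-c['xyz']); k=c['intrinsics']@[q[0],-q[1],-q[2]]; return k[:2]/k[2]
E
python3 - <<'E'
from h import *
for n in('top','side'):
    c=snap(n,n+'0'); print(n,c['xyz'],c['rotation'],c['intrinsics'])
a=cv2.imread('pics/top0.png');b=cv2.imread('pics/side0.png')
print(observe())
E
```

```text
pics
top [ 0.43722002 -0.00920147  1.11035395] [ 0.71626378  0.03309658 -0.03090783 -0.69635875] [[393.57519094   0.         284.47595595]
 [  0.         393.57519094 217.34249961]
 [  0.           0.           1.        ]]
side [0.12077202 0.78224497 0.80661302] [-0.21725595 -0.09821153  0.41100689  0.87990209] [[403.81547741   0.         282.91620899]
 [  0.         403.81547741 207.36989535]
 [  0.           0.           1.        ]]
{'time_s': 0.1, 'joint_positions': array([-9.95885364e-01,  3.59343589e-01,  1.11905852e-02, -2.83679960e-04,
       -1.22409749e+00, -2.88136339e-01]), 'dq': array([-0.00147086, -0.00112618,  0.0035972 ,  0.00158724,  0.0007103 ,
        0.0003984 ]), 'tau': array([-4.46078038e-04, -5.84765267e+01,  2.94113767e+01,  6.95471630e+00,
       -3.12604738e-03, -3.56909834e-05]), 'ee_pos': array([ 0.19081211, -0.64704583,  0.23046098]), 'tcp_rot': array([-1.82966279e-04, -1.42848641e-01,  9.89744270e-01,  7.16211029e-04]), 'ft_force': array([-0.00609729,  0.09819518,  0.29526557]), 'ft_torque': array([0.01150455, 0.00971458, 0.02161412]), 'gripper_force': 0.0, 'finger_gap': 0.08569252567886915}
```

View pics/top0.png

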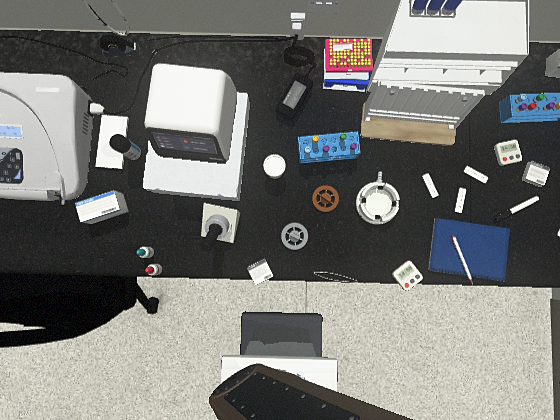

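View pics/side0.png

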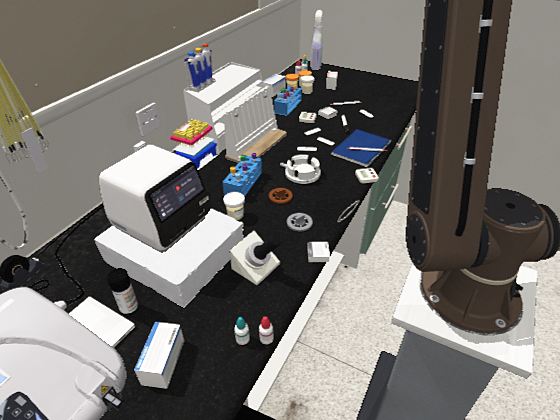

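The top view shows the grey grille at (294,236), with a brown look-alike at (326,198). The head is at (378,202) with its barb up at (380,178), and the tool in its rest is at (218,224). Other round objects that could be confused with these are the specimen cup at (273,166) and the white pieces near (430,185). I choose the grey disc and check it in a close crop.

```bash
python3 - <<'E'
from h import *
a=cv2.imread('pics/top0.png');b=cv2.imread('pics/side0.png')
def z(im,u,v,w=36): return cv2.resize(im[v-w:v+w,u-w:u+w],(264,264),interpolation=cv2.INTER_CUBIC)
cv2.imwrite('pics/crop1.png',np.vstack([np.hstack([z(a,294,236),z(a,378,200),z(a,220,224)]),np.hstack([z(b,299,222),z(b,303,170),z(b,255,255)])]))
c=load('top0')
for n,(u,v,zz) in dict(gr=(294,236,.008),head=(378,203,.046),barb=(380,175,.01),rest=(221,222,.04)).items(): print(n,at_z(c,u,v,zz))
E
```

```text
gr [ 0.48556046 -0.03251034  0.008     ]
head [ 0.58016149 -0.25802035  0.046     ]
barb [ 0.66510717 -0.27155699  0.01      ]
rest [0.51672509 0.16826497 0.04      ]
```

View pics/crop1.png

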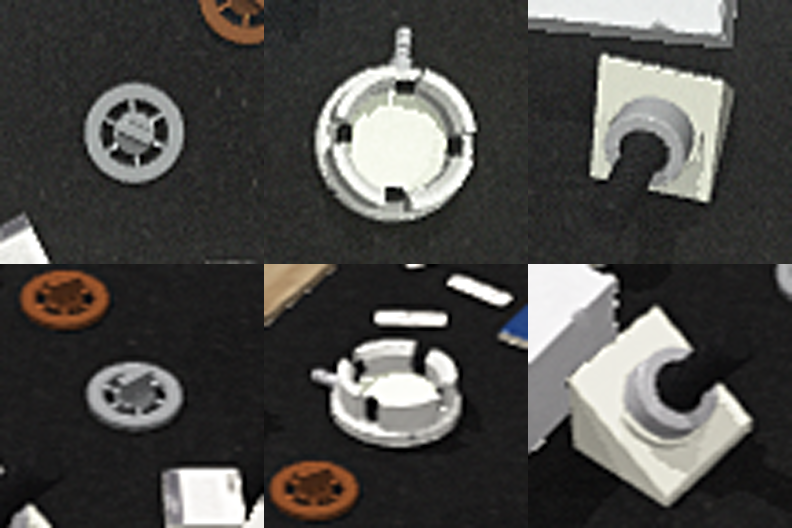

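Request:
jog_arm --pt "0 0 0 0.74 0.95 0 0" --pt "0 0 0 0.74 0.95 0 0" --pt "0 0 0 0.74 0.95 0 0" --pt "0 0 0 0.74 0.95 0 0" --pt "0 0 0 0.74 0.95 0 0" --pt "0 0 0 0.74 0.95 0 0" --pt "0 0 0 0.74 0.95 0 0" --pt "0 0 0 0.74 0.95 0 0" --pt "0 0 0 0.74 0.95 0 0" --pt "0 0 0 0.74 0.95 0 0"

```text
time_s: 0.93
ee_pos: [0.4135, -0.3607, 0.2312]
tcp_rot: [-0.0, -0.143, 0.99, 0.0]
ft_force: [0.0, -0.7, -0.5]
finger_gap: 0.0853
gripper_force: 0.0
```

Request:
jog_arm --pt "0 0 0 0.74 0.95 0 0" --pt "0 0 0 0.74 0.95 0 0" --pt "0 0 0 0.74 0.95 0 0" --pt "0 0 0 0.74 0.95 0 0" --pt "0 0 0 0 0 0 0" --pt "0 0 0 0 0 0 0"

```text
time_s: 1.43
ee_pos: [0.5025, -0.2468, 0.2308]
tcp_rot: [-0.0, -0.144, 0.99, 0.0]
ft_force: [-0.0, 0.2, -0.5]
finger_gap: 0.0858
gripper_force: 0.0
```

```bash
python3 - <<'E'
from h import *
c=snap('wrist','w1'); o=observe(); print(o['ee_pos'],o['tcp_rot'],o['joint_positions'],c['xyz'],c['intrinsics'][0])
print(proj(c,[.58,-.258,.046]),proj(c,[.4856,-.0325,.008]),proj(c,[.57,-.1,0]))
E
```

```text
[ 0.50182096 -0.24767053  0.23085307] [-4.65930525e-04 -1.43792200e-01  9.89607779e-01  1.71844037e-04] [-1.08710138e-01  1.70565017e-01 -2.45801067e-01 -1.08737393e-04
 -1.15541847e+00 -1.17345746e+00] [ 0.43352554 -0.26682684  0.37309056] [357.5131983    0.         274.08241697]
[240.19903455 257.87580496] [469.5125564  221.24604772] [379.77129917 270.45447126]
```

View pics/w1.png

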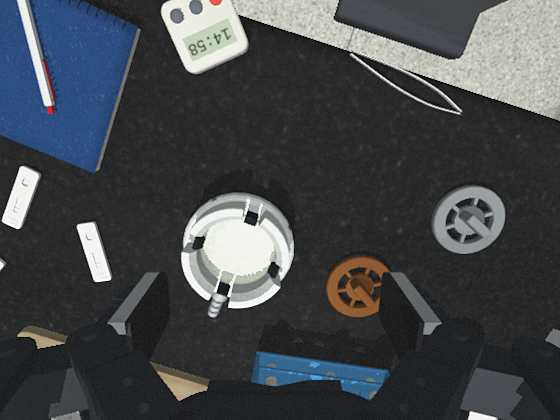

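The wrist view shows the head centred near (238,252), the grey grille at (468,219) with its tab running diagonally, and the brown decoy at (360,287). I fit outlines in both views for precise positions.

```bash
python3 - <<'E'
from h import *
def fit(tag,u,v,w,th,z):
    c=load(tag); g=cv2.cvtColor(c['img'],cv2.COLOR_RGB2GRAY)
    m=np.zeros_like(g); m[v-w:v+w,u-w:u+w]=(g[v-w:v+w,u-w:u+w]>th)*255
    k=max(cv2.findContours(m,cv2.RETR_EXTERNAL,cv2.CHAIN_APPROX_NONE)[0],key=cv2.contourArea)
    k=cv2.convexHull(k)[:,0].astype(float)
    P=np.array([at_z(c,a,b,z) for a,b in k])
    A=np.c_[2*P[:,:2],np.ones(len(P))]; s=np.linalg.lstsq(A,(P[:,:2]**2).sum(1),rcond=None)[0]
    r=np.sqrt(s[2]+s[0]**2+s[1]**2); print(tag,z,s[:2],'r',r,'n',len(P))
fit('w1',468,219,42,95,.006); fit('top0',294,236,18,95,.006)
fit('w1',238,250,62,110,.02); fit('top0',378,204,26,110,.02)
c=load('w1')
for p in((251,217),(222,289),(199,242),(274,270)): print(at_z(c,*p,.044))
print('barb',at_z(c,215,312,.01))
im=cv2.imread('pics/w1.png'); t=load('top0')
a=cv2.resize(im[175:265,420:515],None,fx=4,fy=4,interpolation=cv2.INTER_CUBIC)
b=cv2.resize(im[185:325,170:310],(360,360),interpolation=cv2.INTER_CUBIC)
cv2.imwrite('pics/crop2.png',np.hstack([a,b]))
E
```

```text
w1 0.006 [ 0.48548051 -0.03248543] r 0.0380749599589596 n 35
top0 0.006 [ 0.48658419 -0.03302722] r 0.037575754747734155 n 20
w1 0.02 [ 0.58827522 -0.26182552] r 0.06388500012119515 n 43
top0 0.02 [ 0.58846444 -0.26242968] r 0.06150683894757803 n 24
[ 0.53677509 -0.25909241  0.044     ]
[ 0.61952375 -0.26679934  0.044     ]
[ 0.57617266 -0.30115729  0.044     ]
[ 0.58391588 -0.22189559  0.044     ]
barb [ 0.66962654 -0.26724324  0.01      ]
```

View pics/crop2.png

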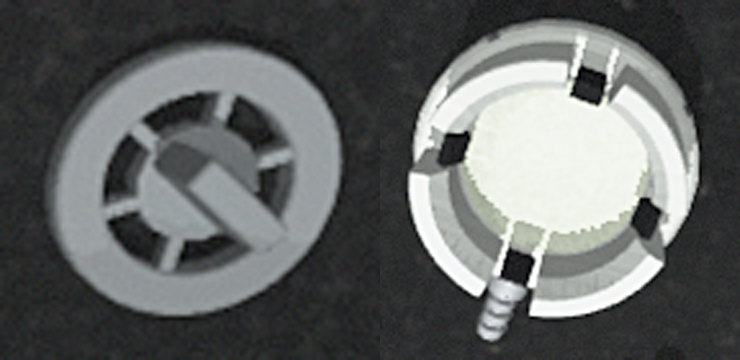

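Request:
jog_arm --pt "0 0 -1 -0.07 0.9 0 0" --pt "0 0 -1 -0.07 0.9 0 0" --pt "0 0 -1 -0.07 0.9 0 0" --pt "0 0 -1 -0.07 0.9 0 0" --pt "0 0 -1 -0.07 0.9 0 0" --pt "0 0 -1 -0.07 0.9 0 0" --pt "0 0 -1 -0.07 0.9 0 0" --pt "0 0 -1 -0.07 0.9 0 0" --pt "0 0 -1 0 0 0 0" --pt "0 0 -1 0 0 0 0"

```text
time_s: 2.32
ee_pos: [0.4844, -0.0322, 0.2314]
tcp_rot: [0.0, 0.29, 0.957, 0.0]
ft_force: [-0.6, -1.0, 0.0]
finger_gap: 0.0856
gripper_force: 0.0
```

Request:
jog_arm --pt "0 0 -1 0 0 0 0.3" --pt "0 0 -1 0 0 0 0.3" --pt "0 0 -1 0 0 0 0.3" --pt "0 0 -1 0 0 0 0.3" --pt "0 0 -1 0 0 0 0.3" --pt "0 0 -1 0 0 0 0.3" --pt "0 0 0 0 0 0 0.3" --pt "0 0 0 0 0 0 0.3"

```text
time_s: 2.98
ee_pos: [0.4846, -0.0334, 0.2313]
tcp_rot: [-0.0, 0.526, 0.85, -0.0]
ft_force: [-0.4, -0.6, -0.4]
finger_gap: 0.0597
gripper_force: 0.0
```

```bash
python3 - <<'E'
from h import *
from scipy.optimize import least_squares
from scipy.spatial.transform import Rotation as Q
c=snap('wrist','w2'); o=observe(); q=o['tcp_rot'];print(o['ee_pos'],Q.from_quat(np.r_[q[1:],q[0]]).as_matrix()[:,1],o['joint_positions'],c['xyz'],o['finger_gap'])
g=proj(c,[.4855,-.0325,.01]);print(g)
u,v=g.astype(int); im=cv2.imread('pics/w2.png'); w=60
u=min(max(u,w),559-w);v=min(max(v,w),419-w);print('crop origin',u-w,v-w)
cv2.imwrite('pics/crop3.png',cv2.resize(im[v-w:v+w,u-w:u+w],(480,480),interpolation=cv2.INTER_CUBIC))
th=np.linspace(0,2*np.pi,180)
def fit(tag,u,v,w,thr,x0):
    c=load(tag); g=cv2.cvtColor(c['img'],cv2.COLOR_RGB2GRAY)
    m=np.zeros_like(g); m[v-w:v+w,u-w:u+w]=(g[v-w:v+w,u-w:u+w]>thr)*255
    m=cv2.morphologyEx(m,cv2.MORPH_OPEN,np.ones((9,9) if tag=='w1' else (5,5)))
    k=max(cv2.findContours(m,cv2.RETR_EXTERNAL,cv2.CHAIN_APPROX_NONE)[0],key=cv2.contourArea)
    k=cv2.convexHull(k)[:,0]
    def res(p):
        pts=[proj(c,[p[0]+r*np.cos(t),p[1]+r*np.sin(t),z]) for r,z in((.06,0),(.06,p[2]),(.054,.046)) for t in th]
        h=cv2.convexHull(np.array(pts,np.float32))
        return [cv2.pointPolygonTest(h,(float(a),float(b)),True) for a,b in k]
    s=least_squares(res,x0,loss='soft_l1',diff_step=1e-3); print(tag,s.x,np.round(np.std(s.fun),2))
fit('w1',238,250,62,110,[.582,-.262,.008]); fit('top0',378,204,26,110,[.582,-.262,.008])
E
```

```text
[ 0.48465611 -0.0332061   0.23128355] [ 8.94912516e-01  4.46241614e-01 -1.04978070e-04] [ 3.37476474e-01  4.30446874e-02 -3.91709040e-01  1.79125449e-05
 -1.13614636e+00 -3.01651547e+00] [0.45232864 0.03160535 0.37351628] 0.059640835685438036
[275.72872361 179.55871931]
crop origin 215 119
w1 [ 0.58503705 -0.26239821  0.01404405] 0.46
top0 [ 5.87572559e-01 -2.64134494e-01  3.01942601e-05] 1.12
```

View pics/crop3.png

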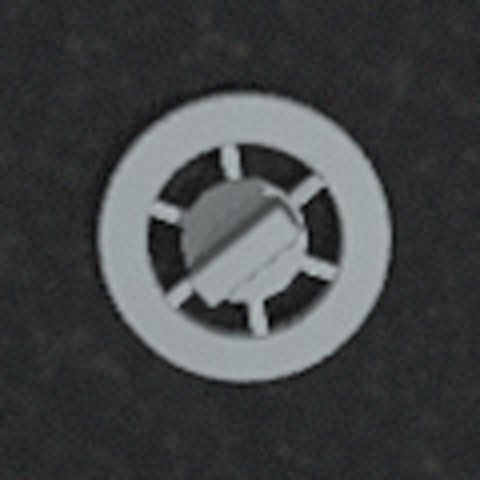

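The close view confirms the grey disc, tab up. The tab runs diagonally from crop (200,285) to (290,215). I convert that direction to a world angle.

```bash
python3 - <<'E'
from h import *
c=load('w2')
f=lambda u,v,z: at_z(c,215+u/4,119+v/4,z)
for a,b in(((190,275),(270,205)),((205,260),(290,200)),((215,305),(300,240))):
    d=f(*b,.028)-f(*a,.028); print(np.degrees(np.arctan2(d[1],d[0])),np.linalg.norm(d))
print('tabtop',f(245,256,.028))
g=cv2.cvtColor(c['img'],cv2.COLOR_RGB2GRAY)
m=((g>95)*255).astype(np.uint8); m[:119]=0;m[239:]=0;m[:,:215]=0;m[:,335:]=0
k=cv2.convexHull(max(cv2.findContours(m,0,1)[0],key=cv2.contourArea))
P=np.array([at_z(c,a,b,.006) for a,b in k[:,0]]); print('disc',cv2.minEnclosingCircle(P[:,:2].astype(np.float32)))
# edges by line detector inside hub
s=cv2.createLineSegmentDetector().detect(cv2.resize(g[149:209,245:305],None,fx=4,fy=4,interpolation=cv2.INTER_CUBIC))[0][:,0]
for l in s:
    if np.hypot(l[2]-l[0],l[3]-l[1])>45:
        a=at_z(c,245+l[0]/4,149+l[1]/4,.028);b=at_z(c,245+l[2]/4,149+l[3]/4,.028);d=b-a
        print(l.round(),np.degrees(np.arctan2(d[1],d[0]))%180,np.linalg.norm(d))
E
```

```text
68.08907869988234 0.02625594574405637
62.12286585584884 0.025546752232131324
64.60606012330021 0.026571820001943487
tabtop [ 0.48585465 -0.03217121  0.028     ]
disc ((0.4856855273246765, -0.03264152631163597), 0.038281943649053574)
[202. 240. 240. 206.] 69.5827285147471 0.012938699935867045
[208.  62. 223. 112.] 134.92575251725856 0.012801064650392432
[33. 77. 67. 39.] 74.50465113217729 0.012547169456337227
[ 43. 177.  26. 130.] 134.8351382861373 0.012342157297009161
[  6. 203.  45. 240.] 161.2474138015699 0.013656450014319116
[157.  89.  44. 176.] 64.59829384000922 0.03540230750023689
[38. -2.  4. 34.] 71.68287312091164 0.01196719535287365
[ 93. 211.  53. 189.] 175.97814675885786 0.0114435769714879
[212. 167. 178. 201.] 73.72747668923921 0.011941613052181369
```

Request:
jog_arm --pt "0 0 1 0 0 0 0.5" --pt "0 0 1 0 0 0 0.5" --pt "0 0 1 0 0 0 0.5" --pt "0 0 1 0 0 0 0.5" --pt "0 0 1 0 0 0 0.5" --pt "0 0 1 0 0 0 0.5" --pt "0 0 1 0 0 0 0.5" --pt "0 0 1 0 0 0 0.5" --pt "0 0 1 0 0 0 0.5" --pt "0 0 1 0 0 0 0.5"

```text
time_s: 3.87
ee_pos: [0.4848, -0.0328, 0.2313]
tcp_rot: [-0.0, 0.115, 0.993, -0.0]
ft_force: [0.6, 0.4, -0.5]
finger_gap: 0.0429
gripper_force: 0.0
```

Request:
jog_arm --pt "0 0 1 0 0 -0.4 0.5" --pt "0 0 1 0 0 -0.4 0.5" --pt "0 0 1 0 0 -0.4 0.5" --pt "0 0 1 0 0 -0.4 0.5" --pt "0 0 1 0 0 -0.4 0.5" --pt "0 0 1 0 0 -0.4 0.5" --pt "0 0 1 0 0 -0.4 0.5" --pt "0 0 1 0 0 -0.4 0.5" --pt "0 0 1 0 0 -0.4 0.5" --pt "0 0 1 0 0 -0.4 0.5"

```text
time_s: 4.7
ee_pos: [0.4849, -0.0328, 0.1108]
tcp_rot: [0.0, -0.315, 0.949, -0.0]
ft_force: [0.0, 0.1, -0.0]
finger_gap: 0.043
gripper_force: 0.0
```

Request:
jog_arm --pt "0 0 1 0 0 -0.3 0.5" --pt "0 0 1 0 0 -0.3 0.5" --pt "0 0 1 0 0 -0.3 0.5" --pt "0 0 1 0 0 -0.3 0.5" --pt "0 0 1 0 0 -0.3 0.5" --pt "0 0 0.7 0 0 0 0.5" --pt "0 0 0 0 0 0 0.5" --pt "0 0 0 0 0 0 0.5"

```text
time_s: 5.37
ee_pos: [0.485, -0.0326, 0.0663]
tcp_rot: [-0.0, -0.536, 0.844, -0.0]
ft_force: [-0.4, 1.4, 0.1]
finger_gap: 0.0426
gripper_force: 0.0
```

```bash
python3 - <<'E'
from h import *
from scipy.spatial.transform import Rotation as Q
o=observe(); q=o['tcp_rot'];r=Q.from_quat(np.r_[q[1:],q[0]]).as_matrix()
print(o['ee_pos'],np.degrees(np.arctan2(r[1,1],r[0,1])),r[:,2],o['joint_positions'],o['finger_gap'])
snap('wrist','w3')
E
```

```text
[ 0.48501139 -0.03263833  0.06633974] 154.86921529818918 [-1.30883305e-05 -8.87304248e-05 -9.99999996e-01] [ 3.38465083e-01  2.29665535e-01 -6.09567172e-01  1.18776595e-04
 -7.31605432e-01 -7.77168405e-01] 0.04257137720388765
```

View pics/w3.png

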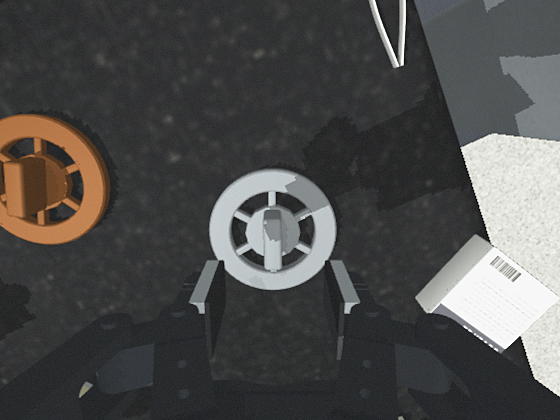

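The tab lies centred between the fingers at (272,240) and square to them. Next I descend and close.

Request:
jog_arm --pt "0 0 0 0 0 -0.45 0.5" --pt "0 0 0 0 0 -0.45 0.5" --pt "0 0 0 0 0 -0.45 0.5" --pt "0 0 0 0 0 -0.45 0.5" --pt "0 0 0 0 0 0 0.7" --pt "0 0 0 0 0 0 1" --pt "0 0 0 0 0 0 1" --pt "0 0 0 0 0 0 1" --pt "0 0 0 0 0 0 1" --pt "0 0 0 0 0 0 1"

```text
time_s: 6.25
ee_pos: [0.4855, -0.0322, 0.0131]
tcp_rot: [0.001, -0.537, 0.844, -0.0]
ft_force: [-0.0, 0.1, 3.1]
finger_gap: 0.0083
gripper_force: 61.0
```

Request:
jog_arm --pt "0 0 0 0 0 0 1" --pt "0 0 0 0 0 0.3 1" --pt "0 0 0 0 0 0.6 1" --pt "0 0 0 0 0 0.9 1" --pt "0 0 0 0 0 0.9 1" --pt "0 0 0 0 0 0.6 1" --pt "0 0 0 0 0 0 1" --pt "0 0 0 0 0 0 1"

```text
time_s: 6.92
ee_pos: [0.4855, -0.0322, 0.1128]
tcp_rot: [0.002, -0.537, 0.844, -0.0]
ft_force: [-0.4, 0.1, -0.9]
finger_gap: 0.0086
gripper_force: 60.5
```

Request:
jog_arm --pt "0 0 0 0.25 -0.8 0.5 1" --pt "0 0 0 0.25 -0.8 0.6 1" --pt "0 0 0 0.25 -0.8 0.6 1" --pt "0 0 0 0.25 -0.8 0.6 1" --pt "0 0 0 0.25 -0.8 0.6 1" --pt "0 0 0 0 0 0 1" --pt "0 0 0 0 0 0 1"

```text
time_s: 7.5
ee_pos: [0.5223, -0.1534, 0.1979]
tcp_rot: [-0.0, -0.536, 0.844, 0.0]
ft_force: [-0.2, -0.3, -1.5]
finger_gap: 0.0086
gripper_force: 60.5
```

```bash
cat > head.py <<'E'
from h import *
th=np.linspace(0,2*np.pi,240,endpoint=False)
def grad(c):
    g=cv2.GaussianBlur(cv2.cvtColor(c['img'],cv2.COLOR_RGB2GRAY),(0,0),1.0).astype(np.float32)
    return np.hypot(cv2.Sobel(g,cv2.CV_32F,1,0),cv2.Sobel(g,cv2.CV_32F,0,1))
def score(c,G,x,y,circ):
    s=0
    for r,z in circ:
        P=np.c_[x+r*np.cos(th),y+r*np.sin(th),np.full_like(th,z)]
        q=(P-c['xyz'])@R(c); k=(np.c_[q[:,0],-q[:,1],-q[:,2]])@c['intrinsics'].T; k=(k[:,:2]/k[:,2:]).astype(np.float32)
        s+=np.minimum(cv2.remap(G,k[None,:,0],k[None,:,1],cv2.INTER_LINEAR),150).mean()
    return s
def find(tag,circ,x0,w=.012):
    c=load(tag);G=grad(c);xs=np.arange(-w,w+1e-9,.001)
    S=np.array([[score(c,G,x0[0]+a,x0[1]+b,circ) for b in xs] for a in xs]); i,j=np.unravel_index(S.argmax(),S.shape)
    return np.array([x0[0]+xs[i],x0[1]+xs[j]]),S.max()
E
python3 - <<'E'
from head import *
c=snap('wrist','w4'); print(observe()['ee_pos'],proj(c,[.585,-.262,.046]))
for t in('w1','w4','top0','side0'):
    print(t,*[find(t,k,(.583,-.262)) for k in([(.054,.046),(.0465,.046)],[(.0405,.038),(.0405,.020)],[(.06,.006)])])
E
```

```text
[ 0.52155507 -0.15267275  0.19712939] [142.64490573 107.11631061]
w1 (array([ 0.584, -0.262]), np.float32(251.52255)) (array([ 0.572, -0.263]), np.float32(202.04184)) (array([ 0.587, -0.262]), np.float32(121.19359))
w4 (array([ 0.584, -0.262]), np.float32(230.03635)) (array([ 0.584, -0.262]), np.float32(184.54068)) (array([ 0.585, -0.264]), np.float32(117.44282))
top0 (array([ 0.58 , -0.254]), np.float32(279.7016)) (array([ 0.582, -0.255]), np.float32(272.2158)) (array([ 0.588, -0.266]), np.float32(149.59447))
side0 (array([ 0.584, -0.261]), np.float32(292.25)) (array([ 0.589, -0.253]), np.float32(265.59836)) (array([ 0.585, -0.264]), np.float32(147.29234))
```

Request:
jog_arm --pt "0 0 0 0.52 -0.91 0 1" --pt "0 0 0 0.52 -0.91 0 1" --pt "0 0 0 0.52 -0.91 0 1" --pt "0 0 0 0.52 -0.91 0 1" --pt "0 0 0 0 0 -0.6 1" --pt "0 0 0 0 0 -0.9 1" --pt "0 0 0 0 0 -0.9 1" --pt "0 0 0 0 0 -0.9 1" --pt "0 0 0 0 0 -0.6 1" --pt "0 0 0 0 0 0 1"

```text
time_s: 8.38
ee_pos: [0.5809, -0.2597, 0.0753]
tcp_rot: [-0.003, -0.537, 0.844, 0.004]
ft_force: [-1.5, 0.8, -1.2]
finger_gap: 0.0083
gripper_force: 60.5
```

```bash
python3 - <<'E'
from head import *
c=snap('side','s1'); o=observe(); print(o['ee_pos'],o['ft_force'])
im=cv2.imread('pics/s1.png');u,v=proj(c,[.584,-.262,.05]).astype(int)
cv2.imwrite('pics/crop4.png',cv2.resize(im[v-50:v+40,u-60:u+60],(640,480),interpolation=cv2.INTER_CUBIC))
E
```

```text
[ 0.58245387 -0.26024666  0.07806553] [ 0.32852265 -0.75079692  0.20479935]
```

View pics/crop4.png

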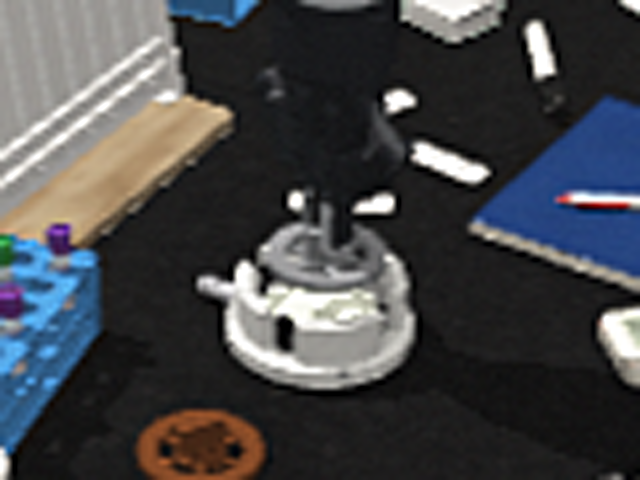

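The side view shows the grille held level, right above the mouth at about (325,255) in the crop. Next I lower it with a small correction and release.

Request:
jog_arm --pt "0 0 0 0.02 -0.03 -0.25 1" --pt "0 0 0 0.02 -0.03 -0.25 1" --pt "0 0 0 0 0 -0.25 1" --pt "0 0 0 0 0 -0.15 1" --pt "0 0 0 0 0 0 1" --pt "0 0 0 0 0 0 1"

```text
time_s: 8.93
ee_pos: [0.586, -0.2635, 0.0543]
tcp_rot: [-0.0, -0.537, 0.844, 0.0]
ft_force: [1.0, -1.1, 0.2]
finger_gap: 0.0087
gripper_force: 60.5
```

Request:
jog_arm --pt "0 0 0 -0.05 0.03 -0.1 1" --pt "0 0 0 0 0 0 1" --pt "0 0 0 0 0 0 1"

```text
time_s: 9.18
ee_pos: [0.5844, -0.2625, 0.0515]
tcp_rot: [0.0, -0.537, 0.844, -0.0]
ft_force: [-0.4, 0.3, -1.0]
finger_gap: 0.0085
gripper_force: 60.5
```

Request:
jog_arm --pt "0 0 0 0 0 0 0.8" --pt "0 0 0 0 0 0 0.6" --pt "0 0 0 0 0 0 0.6" --pt "0 0 0 0 0 0 0.6" --pt "0 0 0 0 0 0 0.6" --pt "0 0 0 0 0 0.2 0.6" --pt "0 0 0 0 0 0.6 0.6" --pt "0 0 0 0 0 0.9 0.6" --pt "0 0 0 0 0 0.9 0.6" --pt "0 0 0 0 0 0.9 0.6"

```text
time_s: 10.02
ee_pos: [0.5843, -0.2625, 0.1578]
tcp_rot: [-0.0, -0.537, 0.844, 0.0]
ft_force: [1.1, 0.3, 0.1]
finger_gap: 0.0342
gripper_force: 0.0
```

Request:
jog_arm --pt "0 0 -1 -0.4 0.6 0.9 0" --pt "0 0 -1 -0.4 0.6 0.7 0" --pt "0 0 -1 -0.4 0.6 0 0" --pt "0 0 -1 -0.4 0.6 0 0" --pt "0 0 -1 0 0.6 0 0" --pt "0 0 -1 0 0 0 0" --pt "0 0 0 0 0 0 0"

```text
time_s: 10.6
ee_pos: [0.5365, -0.1717, 0.2054]
tcp_rot: [0.001, -0.299, 0.954, -0.0]
ft_force: [0.9, -1.1, -0.1]
finger_gap: 0.0855
gripper_force: 0.0
```

```bash
python3 - <<'E'
from head import *
c=snap('wrist','w5'); s=snap('side','s2'); o=observe(); print(o['ee_pos'],o['joint_positions'])
im=cv2.imread('pics/w5.png');u,v=proj(c,[.584,-.262,.05]).astype(int);print(u,v)
def z(im,u,v,w): 
    u=min(max(u,w),559-w);v=min(max(v,w),419-w);return cv2.resize(im[v-w:v+w,u-w:u+w],(390,390),interpolation=cv2.INTER_CUBIC)
b=cv2.imread('pics/s2.png')
cv2.imwrite('pics/crop5.png',np.hstack([z(im,u,v,70),z(b,*proj(s,[.584,-.262,.04]).astype(int),35)]))
E
```

```text
[ 0.53664518 -0.17251113  0.20478269] [ 3.62158833e-02  1.95635001e-01 -2.76539413e-01  8.67750542e-05
 -1.09802936e+00 -9.94082172e-01]
153 180
```

View pics/crop5.png

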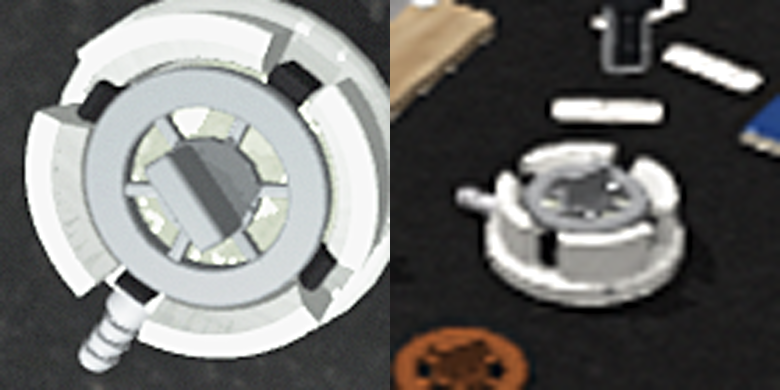

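The grille now lies loosely and level in the mouth, centred among the four latches at crop (207,187). Next comes the tool: I move towards the rest and measure it.

Request:
jog_arm --pt "0 0 -1 -0.33 0.85 0.2 0" --pt "0 0 -1 -0.33 0.9 0.2 0" --pt "0 0 -1 -0.33 0.9 0.2 0" --pt "0 0 -1 -0.33 0.9 0.2 0" --pt "0 0 -1 -0.33 0.9 0.2 0" --pt "0 0 -1 -0.33 0.9 0.2 0" --pt "0 0 -1 -0.33 0.9 0.2 0" --pt "0 0 -1 -0.33 0.9 0.2 0" --pt "0 0 -1 -0.33 0.9 0.2 0" --pt "0 0 0 0 0 0 0"

```text
time_s: 11.53
ee_pos: [0.4472, 0.0718, 0.2598]
tcp_rot: [0.001, 0.089, 0.996, 0.001]
ft_force: [0.1, 0.8, 0.7]
finger_gap: 0.0857
gripper_force: 0.0
```

```bash
cat > rest.py <<'E'
from head import *
from scipy.optimize import least_squares
M=np.array([[.044,.046,.0718],[.044,-.046,.0718],[-.044,-.046,.0102],[-.044,.046,.0102]])
def W(p,m): a=p[2]; m=np.atleast_2d(m); return np.c_[p[0]+m[:,0]*np.cos(a)-m[:,1]*np.sin(a),p[1]+m[:,0]*np.sin(a)+m[:,1]*np.cos(a),m[:,2]]
E
python3 - <<'E'
from rest import *
t=np.array([[600,55],[733,82],[711,200],[590,178]],float); t=np.c_[184+(t[:,0]-528)/3.667,188+t[:,1]/3.667]
s=np.array([[570,380],[655,307],[752,422],[668,503]],float); s=np.c_[219+(s[:,0]-528)/3.667,219+(s[:,1]-264)/3.667]
ct,cs=load('top0'),load('side0')
def res(p,o): return np.concatenate([(proj(c,w)-q) for c,k in o for w,q in zip(W(p,M),k)])
for o in([(ct,t)],[(cs,s)],[(ct,t),(cs,s)]):
    r=least_squares(res,[.517,.168,-.2],args=(o,)); print(r.x,np.degrees(r.x[2]),r.fun.round(1))
p=r.x; c=snap('wrist','w6'); o=observe();print(o['ee_pos'],o['joint_positions'])
print([proj(c,w).round() for w in W(p,M)], proj(c,W(p,[[0,0,.041]])[0]))
im=cv2.imread('pics/w6.png')
cv2.imwrite('pics/w6e.png',cv2.convertScaleAbs(im,alpha=1.0))
E
```

```text
[ 0.51236417  0.17189994 -0.18508392] -10.604527665894082 [ 0.9 -0.1 -1.7 -0.2 -0.   0.7  0.9 -0.3]
[ 0.50997323  0.1793487  -0.17930713] -10.273541540198536 [-0.6  0.2  0.4  0.2  0.   0.1  0.2 -0.5]
[ 0.51175914  0.17487939 -0.18332331] -10.503651875967602 [-0.3  0.1 -2.8 -0.  -1.1  0.8 -0.2 -0.1 -0.2 -1.3  0.7 -1.   0.2 -1.2
  0.4 -1.9]
[0.44746535 0.070566   0.25920653] [ 5.93702706e-01 -3.75337293e-02 -4.07173743e-01  1.06122040e-04
 -1.19941459e+00 -2.33582883e+00]
[array([430., 273.]), array([339., 273.]), array([334., 176.]), array([417., 176.])] [379.7374577  222.14595826]
```

```bash
cat >> rest.py <<'E'
from scipy.optimize import minimize
def pj(c,P):
    q=(P-c['xyz'])@R(c); k=(np.c_[q[:,0],-q[:,1],-q[:,2]])@c['intrinsics'].T; return (k[:,:2]/k[:,2:]).astype(np.float32)
B=M*[1,1,0]; F=np.linspace(.03,.97,60)[:,None]
SEG=np.vstack([a+(b-a)*F for a,b in [(M[i],M[(i+1)%4]) for i in range(4)]])
def sc(p,imgs):
    return -sum(np.minimum(cv2.remap(G,*[np.ascontiguousarray(pj(c,W(p,SEG))[None,:,i]) for i in(0,1)],cv2.INTER_LINEAR),120).mean() for c,G in imgs)
def fitrest(tags,x0):
    imgs=[(load(t),grad(load(t))) for t in tags]
    g=[np.arange(x0[0]-.012,x0[0]+.0121,.002),np.arange(x0[1]-.012,x0[1]+.0121,.002),np.arange(x0[2]-.08,x0[2]+.081,.02)]
    b=min(((sc((a,b,d),imgs),(a,b,d)) for a in g[0] for b in g[1] for d in g[2]))
    r=minimize(sc,b[1],args=(imgs,),method='Nelder-Mead',options=dict(initial_simplex=np.array(b[1])+np.array([[0,0,0],[.002,0,0],[0,.002,0],[0,0,.02]])))
    return r.x,r.fun
E
python3 - <<'E'
from rest import *
for t in(['w6'],['top0'],['side0'],['w6','top0','side0']):
    p,f=fitrest(t,(.511,.175,-.184)); print(t,p.round(4),np.degrees(p[2]).round(1),f)
c=load('w6'); im=cv2.imread('pics/w6.png')
k=pj(c,W(p,M)); f=np.array([0,0,.041]); ax=np.array([-np.sin(np.radians(35)),0,np.cos(np.radians(35))])
pts=W(p,[f+ax*d for d in(0,.03,.075,.12)]); a=pj(c,pts); print(pts.round(4),a.round())
# cup top rim & handle end circles
e1=np.array([0,1,0]);e2=np.cross(ax,e1);tt=np.linspace(0,2*np.pi,60)
def draw(cc,img,o,s):
    for d,r,col in((.03,.030,(0,0,255)),(.12,.014,(0,255,0))):
        C=pj(cc,W(p,[f+ax*d+r*(np.cos(t)*e1+np.sin(t)*e2) for t in tt]))
        cv2.polylines(img,[((C-o)*s).astype(np.int32)],True,col,1)
    cv2.polylines(img,[((pj(cc,W(p,M))-o)*s).astype(np.int32)],True,(255,255,0),1)
def crop(tag,u,v,w):
    s=390/(2*w); I=cv2.imread(f'pics/{tag}.png')[v-w:v+w,u-w:u+w]; I=cv2.convertScaleAbs(cv2.resize(I,(390,390),interpolation=cv2.INTER_CUBIC),alpha=1.3,beta=25)
    draw(load(tag),I,np.array([u-w,v-w]),s); return I
cv2.imwrite('pics/crop6.png',np.hstack([crop('w6',380,215,90),crop('side0',255,255,40)]))
E
```

```text
['w6'] [ 0.5121  0.1741 -0.1826] -10.5 -108.2889633178711
['top0'] [ 0.5173  0.1727 -0.2246] -12.9 -113.8828353881836
['side0'] [ 0.5127  0.1811 -0.1425] -8.2 -115.68985748291016
['w6', 'top0', 'side0'] [ 0.5125  0.1757 -0.177 ] -10.1 -335.4976806640625
[[0.5125 0.1757 0.041 ]
 [0.4956 0.1787 0.0656]
 [0.4702 0.1832 0.1024]
 [0.4448 0.1878 0.1393]] [[381. 223.]
 [389. 214.]
 [405. 198.]
 [426. 176.]]
```

View pics/crop6.png

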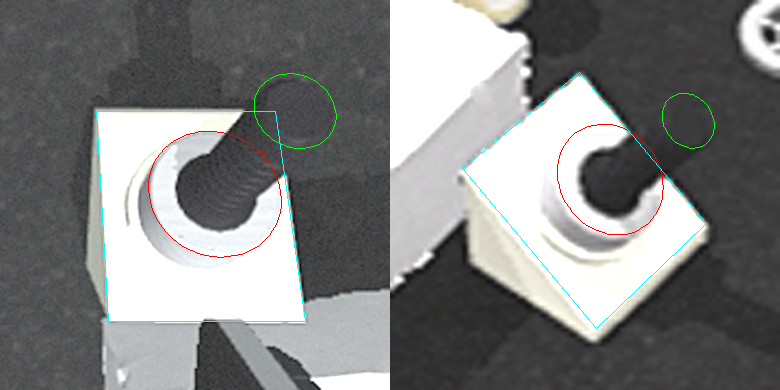

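The overlay matches: the rest outline coincides, and the cup ring (215,194) and handle end (295,111) sit on the tool axis. I tilt 35° to line up with the handle and approach along its axis.

Request:
jog_arm --pt "-0.18 -0.98 0 -0.15 0.58 -0.35 0" --pt "-0.18 -0.98 0 -0.15 0.58 -0.35 0" --pt "-0.18 -0.98 0 -0.15 0.58 -0.35 0" --pt "-0.18 -0.98 0 -0.15 0.58 -0.35 0" --pt "-0.18 -0.98 0 -0.15 0.58 -0.35 0" --pt "-0.18 -0.98 0 -0.15 0.58 -0.35 0" --pt "-0.18 -0.98 0 -0.15 0.58 -0.35 0" --pt "0 0 0 0 0 0 0" --pt "0 0 0 0 0 0 0"

```text
time_s: 12.33
ee_pos: [0.4712, 0.135, 0.2337]
tcp_rot: [0.223, 0.046, 0.974, -0.01]
ft_force: [-0.2, -0.9, -0.1]
finger_gap: 0.0854
gripper_force: 0.0
```

```bash
cat > st.py <<'E'
from rest import *
from scipy.spatial.transform import Rotation as Q
def state():
    o=observe(); q=o['tcp_rot'];r=Q.from_quat(np.r_[q[1:],q[0]]).as_matrix()
    print('t',o['time_s'],'tcp',o['ee_pos'].round(4),'y',r[:,1].round(3),'z',r[:,2].round(3),'q',o['joint_positions'].round(3),'F',o['ft_force'].round(1),'gap',round(o['finger_gap'],4),o['gripper_force']); return o,r
foot=np.array([.512,.175,.041]); ax=np.array([-.565,.102,.819])
E
python3 - <<'E'
from st import *
o,r=state(); d=foot+.06*ax-o['ee_pos']; print('to go units',(d/.03).round(3),'zerr rotvec/5deg',(np.degrees(np.cross(r[:,2],-ax))/5).round(2))
c=snap('wrist','w7'); print(fitrest(['w7'],(.512,.175,-.18)),pj(c,W((.512,.175,-.18),M)).round())
E
```

```text
t 12.3333 tcp [0.4712 0.135  0.2337] y [0.093 0.996 0.002] z [ 0.433 -0.039 -0.901] q [ 0.927 -0.196 -0.905  0.605 -0.708 -3.027] F [-0.2 -0.9 -0.1] gap 0.0854 0.0
to go units [ 0.229  1.537 -4.786] zerr rotvec/5deg [-0.69 -1.77 -0.25]
(array([ 0.51049752,  0.1759276 , -0.18771094]), np.float64(-111.85039520263672)) [[365. 194.]
 [267. 188.]
 [275.  66.]
 [377.  75.]]
```

Joint 6 ran into its limit, so I take the equivalent grasp half a turn round.

Request:
jog_arm --pt "-0.43 0.04 0.9 0 0 0 0" --pt "-0.43 0.04 0.9 0 0 0 0" --pt "-0.43 0.04 0.9 0 0 0 0" --pt "-0.43 0.04 0.9 0 0 0 0" --pt "-0.43 0.04 0.9 0 0 0 0" --pt "-0.43 0.04 0.9 0 0 0 0" --pt "-0.43 0.04 0.9 0 0 0 0" --pt "-0.43 0.04 0.9 0 0 0 0" --pt "-0.43 0.04 0.9 0 0 0 0" --pt "-0.43 0.04 0.9 0 0 0 0"

```text
time_s: 13.22
ee_pos: [0.4712, 0.1361, 0.2339]
tcp_rot: [0.197, -0.372, 0.902, -0.101]
ft_force: [-0.1, -0.4, -0.3]
finger_gap: 0.0854
gripper_force: 0.0
```

Request:
jog_arm --pt "-0.43 0.04 0.9 0 0 0 0" --pt "-0.43 0.04 0.9 0 0 0 0" --pt "-0.43 0.04 0.9 0 0 0 0" --pt "-0.43 0.04 0.9 0 0 0 0" --pt "-0.43 0.04 0.9 0 0 0 0" --pt "-0.43 0.04 0.9 0 0 0 0" --pt "-0.43 0.04 0.9 0 0 0 0" --pt "-0.43 0.04 0.9 0 0 0 0" --pt "-0.43 0.04 0.9 0 0 0 0" --pt "-0.43 0.04 0.9 0 0 0 0"

```text
time_s: 14.05
ee_pos: [0.4712, 0.1361, 0.2339]
tcp_rot: [-0.134, 0.717, -0.661, 0.174]
ft_force: [-0.1, -0.0, 0.9]
finger_gap: 0.0853
gripper_force: 0.0
```

Request:
jog_arm --pt "-0.43 0.04 0.9 0 0 0 0" --pt "-0.43 0.04 0.9 0 0 0 0" --pt "-0.43 0.04 0.9 0 0 0 0" --pt "-0.43 0.04 0.9 0 0 0 0" --pt "-0.43 0.04 0.9 0 0 0 0" --pt "-0.43 0.04 0.9 0 0 0 0" --pt "-0.43 0.04 0.9 0 0 0 0" --pt "-0.43 0.04 0.9 0 0 0 0" --pt "-0.43 0.04 0.9 0 0 0 0" --pt "-0.43 0.04 0.9 0 0 0 0"

```text
time_s: 14.88
ee_pos: [0.4712, 0.1361, 0.2339]
tcp_rot: [-0.046, 0.929, -0.297, 0.214]
ft_force: [-0.2, -1.0, -0.4]
finger_gap: 0.0854
gripper_force: 0.0
```

Request:
jog_arm --pt "-0.43 0.04 0.9 0 0 0 0" --pt "-0.43 0.04 0.9 0 0 0 0" --pt "-0.43 0.04 0.9 0 0 0 0" --pt "-0.43 0.04 0.9 0 0 0 0" --pt "-0.43 0.04 0.9 0 0 0 0" --pt "0 0 0 0 0 0 0"

```text
time_s: 15.38
ee_pos: [0.4712, 0.1362, 0.234]
tcp_rot: [0.002, 0.971, -0.09, 0.219]
ft_force: [0.5, -0.3, 0.1]
finger_gap: 0.0855
gripper_force: 0.0
```

```bash
cat >> st.py <<'E'
def togo(d0,zt=None,yt=None):
    o,r=state(); z=-ax/np.linalg.norm(ax) if zt is None else np.array(zt,float); y=np.array([.178,.984,0]) if yt is None else np.array(yt,float)
    y=y-z*(y@z); y/=np.linalg.norm(y); y=y*np.sign(y@r[:,1]); T=np.c_[np.cross(y,z),y,z]
    print('rot units',(np.degrees(Q.from_matrix(T@r.T).as_rotvec())/5).round(2),'shift units',((foot+d0*ax-o['ee_pos'])/.03).round(2))
E
python3 -c "
from st import *
togo(.17);togo(.06)"
```

```text
t 15.3833 tcp [0.4712 0.1362 0.234 ] y [-0.175 -0.984 -0.035] z [ 0.426 -0.043 -0.904] q [ 0.93  -0.191 -0.894  0.592 -0.72   0.034] F [ 0.5 -0.3  0.1] gap 0.0855 0.0
rot units [-0.74 -1.85 -0.06] shift units [-1.84  1.87 -1.79]
t 15.3833 tcp [0.4712 0.1362 0.234 ] y [-0.175 -0.984 -0.035] z [ 0.426 -0.043 -0.904] q [ 0.93  -0.191 -0.894  0.592 -0.72   0.034] F [ 0.5 -0.3  0.1] gap 0.0855 0.0
rot units [-0.74 -1.85 -0.06] shift units [ 0.23  1.5  -4.79]
```

Next I go to the approach point on the axis.

Request:
jog_arm --pt "-0.18 -0.46 0 -0.46 0.47 -0.3 0" --pt "-0.18 -0.46 0 -0.46 0.47 -0.3 0" --pt "-0.18 -0.46 0 -0.46 0.47 -0.3 0" --pt "-0.18 -0.46 0 -0.46 0.47 -0.3 0" --pt "0 0 0 0 0 -0.3 0" --pt "0 0 0 0 0 -0.29 0" --pt "0 0 0 0 0 0 0" --pt "0 0 0 0 0 0 0"

```text
time_s: 16.05
ee_pos: [0.4289, 0.2103, 0.2153]
tcp_rot: [0.036, 0.956, -0.09, 0.278]
ft_force: [-0.0, 0.5, 0.2]
finger_gap: 0.0853
gripper_force: 0.0
```

```bash
python3 -c "
from st import *
togo(.17);togo(.06)"
```

```text
t 16.05 tcp [0.4289 0.2103 0.2153] y [-0.192 -0.981  0.02 ] z [ 0.524 -0.119 -0.843] q [ 1.214 -0.143 -1.016  0.83  -0.807 -0.453] F [-0.   0.5  0.2] gap 0.0853 0.0
rot units [ 0.13 -0.54  0.17] shift units [-0.43 -0.6  -1.17]
t 16.05 tcp [0.4289 0.2103 0.2153] y [-0.192 -0.981  0.02 ] z [ 0.524 -0.119 -0.843] q [ 1.214 -0.143 -1.016  0.83  -0.807 -0.453] F [-0.   0.5  0.2] gap 0.0853 0.0
rot units [ 0.13 -0.54  0.17] shift units [ 1.64 -0.97 -4.17]
```

The arm folds out of reach at 35°, so I use a 20° tilt instead. The closing axis stays square to the handle.

```bash
cat >> st.py <<'E'
def go2(P,zt,yt=(.178,.984,0)):
    o,r=state(); z=np.array(zt,float); z/=np.linalg.norm(z); y=np.array(yt,float)
    y=y-z*(y@z); y/=np.linalg.norm(y); y=y*np.sign(y@r[:,1]); T=np.c_[np.cross(y,z),y,z]
    print('rot units',(np.degrees(Q.from_matrix(T@r.T).as_rotvec())/5).round(2),'shift units',((np.array(P)-o['ee_pos'])/.03).round(2))
ZG=(.3366,-.0609,-.9397)
E
python3 -c "
from st import *
go2((.4429,.1875,.1783),ZG)"
```

```text
t 16.05 tcp [0.4289 0.2103 0.2153] y [-0.192 -0.981  0.02 ] z [ 0.524 -0.119 -0.843] q [ 1.214 -0.143 -1.016  0.83  -0.807 -0.453] F [-0.   0.5  0.2] gap 0.0853 0.0
rot units [0.68 2.41 0.14] shift units [ 0.47 -0.76 -1.23]
```

Request:
jog_arm --pt "0.22 0.8 0.05 0.16 -0.25 0 0" --pt "0.22 0.8 0.05 0.16 -0.25 0 0" --pt "0.22 0.8 0.05 0.16 -0.25 -0.4 0" --pt "0 0 0 0 0 -0.4 0" --pt "0 0 0 0 0 -0.4 0" --pt "0 0 0 0 0 0 0" --pt "0 0 0 0 0 0 0"

```text
time_s: 16.63
ee_pos: [0.4432, 0.1871, 0.1795]
tcp_rot: [0.016, 0.981, -0.087, 0.174]
ft_force: [0.0, 0.6, 1.1]
finger_gap: 0.0851
gripper_force: 0.0
```

```bash
python3 -c "
from st import *
go2((.4429,.1875,.1783),ZG)
go2((.4732,.182,.0887),ZG)"
```

```text
t 16.6333 tcp [0.4432 0.1871 0.1795] y [-0.177 -0.984  0.002] z [ 0.338 -0.062 -0.939] q [ 1.039 -0.079 -0.885  0.519 -0.709 -0.034] F [0.  0.6 1.1] gap 0.0851 0.0
rot units [ 0.02  0.02 -0.01] shift units [-0.01  0.01 -0.04]
t 16.6333 tcp [0.4432 0.1871 0.1795] y [-0.177 -0.984  0.002] z [ 0.338 -0.062 -0.939] q [ 1.039 -0.079 -0.885  0.519 -0.709 -0.034] F [0.  0.6 1.1] gap 0.0851 0.0
rot units [ 0.02  0.02 -0.01] shift units [ 1.   -0.17 -3.03]
```

Request:
jog_arm --pt "0 0 0 0.17 -0.03 -0.51 0" --pt "0 0 0 0.17 -0.03 -0.51 0" --pt "0 0 0 0.17 -0.03 -0.51 0" --pt "0 0 0 0.17 -0.03 -0.5 0" --pt "0 0 0 0.16 -0.03 -0.5 0" --pt "0 0 0 0.16 -0.02 -0.5 0" --pt "0 0 0 0 0 0 0" --pt "0 0 0 0 0 0 0.3"

```text
time_s: 17.3
ee_pos: [0.4766, 0.1851, 0.0941]
tcp_rot: [0.017, 0.981, -0.087, 0.17]
ft_force: [-0.3, -0.8, -0.2]
finger_gap: 0.0753
gripper_force: 0.0
```

Request:
jog_arm --pt "0 0 0 0 0 0 0.6" --pt "0 0 0 0 0 0 0.6" --pt "0 0 0 0 0 0 0.7" --pt "0 0 0 0 0 0 1" --pt "0 0 0 0 0 0 1" --pt "0 0 0 0 0 0 1" --pt "0 0 0 0 0 0 1"

```text
time_s: 17.88
ee_pos: [0.4759, 0.185, 0.0945]
tcp_rot: [0.017, 0.981, -0.087, 0.17]
ft_force: [-4.0, -3.4, 7.2]
finger_gap: 0.0271
gripper_force: 57.9
```

The handle is gripped at 27 mm. Now I lift it out along its axis, then straight up.

Request:
jog_arm --pt "0 0 0 -0.1 0.02 0.15 1" --pt "0 0 0 -0.19 0.03 0.27 1" --pt "0 0 0 -0.19 0.03 0.27 1" --pt "0 0 0 -0.19 0.03 0.27 1" --pt "0 0 0 -0.1 0 0.6 1" --pt "0 0 0 0 0 0.8 1" --pt "0 0 0 0 0 0.8 1" --pt "0 0 0 0 0 0.8 1" --pt "0 0 0 0 0 0 1" --pt "0 0 0 0 0 0 1"

```text
time_s: 18.72
ee_pos: [0.4528, 0.1899, 0.2135]
tcp_rot: [0.015, 0.981, -0.087, 0.17]
ft_force: [-0.5, 0.3, -3.1]
finger_gap: 0.0266
gripper_force: 59.5
```

```bash
python3 -c "
from st import *
state(); c=snap('side','s3'); c=snap('wrist','w8'); c=snap('top','t3')"
```

```text
t 18.7167 tcp [0.4528 0.1899 0.2135] y [-0.175 -0.985  0.001] z [ 0.332 -0.06  -0.942] q [ 1.029 -0.097 -0.792  0.453 -0.802  0.06 ] F [-0.5  0.3 -3.1] gap 0.0266 59.50288474559784
```

Request:
jog_arm --pt "0.18 0.98 0 0.11 -0.73 0 1" --pt "0.18 0.98 0 0.11 -0.73 0 1" --pt "0.18 0.98 0 0.11 -0.73 0 1" --pt "0.18 0.98 0 0.11 -0.73 0 1" --pt "0.18 0.98 0 0.11 -0.73 0 1" --pt "0.18 0.98 0 0.11 -0.73 0 1" --pt "0.18 0.98 0 0.11 -0.73 0 1" --pt "0 0 0 0.11 -0.73 0 1" --pt "0 0 0 0.11 -0.73 0 1" --pt "0 0 0 0.11 -0.73 0 1"

```text
time_s: 19.7
ee_pos: [0.4857, -0.0288, 0.2104]
tcp_rot: [-0.009, 0.988, -0.088, -0.127]
ft_force: [0.6, -0.5, -4.2]
finger_gap: 0.0269
gripper_force: 59.4
```

Request:
jog_arm --pt "0 0 0 0 0 0 1" --pt "0 0 0 0 0 -0.5 1" --pt "0 0 0 0 0 -0.7 1" --pt "0 0 0 0 0 -0.7 1" --pt "0 0 0 0 0 -0.7 1" --pt "0 0 0 0 0 -0.5 1" --pt "0 0 0 0 0 -0.3 1" --pt "0 0 0 0 0 0 1" --pt "0 0 0 0 0 0 1"

```text
time_s: 20.45
ee_pos: [0.4857, -0.0271, 0.1102]
tcp_rot: [-0.009, 0.988, -0.087, -0.125]
ft_force: [0.5, 0.4, -3.1]
finger_gap: 0.0264
gripper_force: 59.6
```

```bash
cat > tool.py <<'E'
from st import *
def rings(tag,P,a):
    "mean gradient score of tool model: foot centre P, axis a"
    c=load(tag) ; G=grad(c); return c,G
def model(p):
    P=np.array(p[:3]);a=np.array([np.sin(p[3]),np.sin(p[4]),0]);a[2]=np.sqrt(1-a@a)
    e=np.cross(a,[0,1,0]);e/=np.linalg.norm(e);f=np.cross(a,e)
    return P,a,e,f
def fittool(tags,p0,fixz=None):
    imgs=[(load(t)) for t in tags]; obs=[]
    for c in imgs:
        hsv=cv2.cvtColor(c['img'],cv2.COLOR_RGB2HSV); g=cv2.cvtColor(c['img'],cv2.COLOR_RGB2GRAY)
        P=model(p0)[0]; u,v=proj(c,P+[0,0,.015]).astype(int); s=int(np.linalg.norm(proj(c,P+[.04,.0,.015])-[u,v])+np.linalg.norm(proj(c,P+[.0,.04,.015])-[u,v]))
        m=np.zeros_like(g); m[max(v-s,0):v+s,max(u-s,0):u+s]=((g>85)*255)[max(v-s,0):v+s,max(u-s,0):u+s]
        n,l,st,ce=cv2.connectedComponentsWithStats(m); i=1+st[1:,4].argmax(); print('blob',st[i],ce[i].round(1),'pred',u,v)
E
python3 - <<'E'
from tool import *
o,r=state(); P=o['ee_pos']-np.array([0,0,.062])
snap('side','s4');snap('top','t4'); fittool(['s4','t4'],[*P,0,0])
E
```

```text
t 20.45 tcp [ 0.4857 -0.0271  0.1102] y [-0.175 -0.985  0.004] z [-0.246  0.04  -0.968] q [ 0.263  0.323 -0.327 -0.112 -1.154  1.19 ] F [ 0.5  0.4 -3.1] gap 0.0264 59.628413915634155
blob [289 198  21  21 274] [298.4 209.8] pred 299 207
blob [282 232  23  14 130] [291.8 240. ] pred 292 235
```

Request:
jog_arm --pt "0 0 0 0 0 -0.4 1" --pt "0 0 0 0 0 -0.4 1" --pt "0 0 0 0 0 -0.35 1" --pt "0 0 0 0 0 0 1" --pt "0 0 0 0 0 0 1"

```text
time_s: 20.97
ee_pos: [0.4859, -0.0269, 0.0763]
tcp_rot: [-0.01, 0.988, -0.087, -0.125]
ft_force: [-0.3, 0.5, -2.8]
finger_gap: 0.0267
gripper_force: 59.6
```

Request:
jog_arm --pt "0 0 0 0 0 -0.07 1" --pt "0 0 0 0 0 -0.07 1" --pt "0 0 0 0 0 0 1" --pt "0 0 0 0 0 0 1"

```text
time_s: 21.3
ee_pos: [0.486, -0.0268, 0.0722]
tcp_rot: [-0.01, 0.988, -0.087, -0.124]
ft_force: [0.2, -0.2, -3.3]
finger_gap: 0.0267
gripper_force: 59.6
```

Request:
jog_arm --pt "0 0 0 0 0 -0.07 1" --pt "0 0 0 0 0 -0.07 1" --pt "0 0 0 0 0 0 1" --pt "0 0 0 0 0 0 1"

```text
time_s: 21.63
ee_pos: [0.4857, -0.0269, 0.0676]
tcp_rot: [-0.01, 0.988, -0.087, -0.125]
ft_force: [-0.7, -0.4, -3.1]
finger_gap: 0.0267
gripper_force: 59.6
```

Request:
jog_arm --pt "0 0 0 0 0 -0.07 1" --pt "0 0 0 0 0 0 1" --pt "0 0 0 0 0 0 1"

```text
time_s: 21.88
ee_pos: [0.4865, -0.0271, 0.0666]
tcp_rot: [-0.009, 0.988, -0.087, -0.124]
ft_force: [0.1, -0.7, 5.6]
finger_gap: 0.0269
gripper_force: 60.6
```

The foot touches the bench just where expected, so the tool is close to upright. I release it to stand and regrasp it with the gripper vertical.

Request:
jog_arm --pt "0 0 0 0 0 0 0.8" --pt "0 0 0 0 0 0 0.5" --pt "0 0 0 0 0 0 0.3" --pt "0 0 0 0 0 0 0.2" --pt "0 0 0 0 0 0 0.2" --pt "0 0 0 0 0 0 0.2"

```text
time_s: 22.38
ee_pos: [0.4859, -0.0269, 0.0656]
tcp_rot: [-0.01, 0.988, -0.087, -0.125]
ft_force: [0.5, -0.1, 0.2]
finger_gap: 0.068
gripper_force: 0.0
```

```bash
python3 - <<'E'
from tool import *
o,r=state(); P=o['ee_pos']; go2(P+[.0047,-.0008,0],(0,0,-1))
for t in('side','top','wrist'): snap(t,t[0]+'5')
fittool(['s5','t5'],[P[0]+.0047,P[1],0,0,0])
E
```

```text
t 22.3833 tcp [ 0.4859 -0.0269  0.0656] y [-0.175 -0.985  0.003] z [-0.245  0.041 -0.969] q [ 0.263  0.377 -0.369 -0.118 -1.058  1.203] F [ 0.5 -0.1  0.2] gap 0.068 0.0
t 22.3833 tcp [ 0.4859 -0.0269  0.0656] y [-0.175 -0.985  0.003] z [-0.245  0.041 -0.969] q [ 0.263  0.377 -0.369 -0.118 -1.058  1.203] F [ 0.5 -0.1  0.2] gap 0.068 0.0
rot units [-0.48 -2.83 -0.03] shift units [ 0.16 -0.03  0.  ]
blob [288 201  21  29 287] [297.1 219.8] pred 297 219
blob [282 230  22  16 142] [291.5 239.1] pred 292 234
```

Request:
jog_arm --pt "-0.16 -0.94 -0.01 0.05 -0.01 0 0.2" --pt "-0.16 -0.94 -0.01 0.05 -0.01 0 0.2" --pt "-0.16 -0.95 -0.01 0.05 -0.01 0 0.2" --pt "0 0 0 0 0 0 0.2" --pt "0 0 0 0 0 0 0.2"

```text
time_s: 22.95
ee_pos: [0.4891, -0.0278, 0.066]
tcp_rot: [0.0, 0.996, -0.089, -0.0]
ft_force: [0.5, 0.4, 0.6]
finger_gap: 0.0682
gripper_force: 0.0
```

```bash
python3 - <<'E'
from tool import *
o,r=state()
for t in('side','top'): snap(t,t[0]+'6')
for t in('s5','s6','t6'): print(t,*[find(t,k,(.490,-.028)) for k in([(.03,.0)],[(.03,.03)],[(.03,0),(.03,.03)])])
E
```

```text
t 22.95 tcp [ 0.4891 -0.0278  0.066 ] y [-0.176 -0.984  0.   ] z [-0.001 -0.    -1.   ] q [ 0.346  0.236 -0.601  0.    -0.734  1.048] F [0.5 0.4 0.6] gap 0.0682 0.0
s5 (array([ 0.487, -0.024]), np.float32(145.14795)) (array([ 0.488, -0.023]), np.float32(138.47147)) (array([ 0.487, -0.024]), np.float32(283.5104))
s6 (array([ 0.487, -0.024]), np.float32(145.02243)) (array([ 0.488, -0.022]), np.float32(138.577)) (array([ 0.487, -0.024]), np.float32(283.45734))
t6 (array([ 0.486, -0.04 ]), np.float32(48.2958)) (array([ 0.486, -0.039]), np.float32(47.750145)) (array([ 0.486, -0.04 ]), np.float32(95.984695))
```

The tool stands at about (.487,-.026). I close on it and lift.

Request:
jog_arm --pt "0 0 0 -0.05 0 0 0.2" --pt "0 0 0 0 0 0 0.5" --pt "0 0 0 0 0 0 0.7" --pt "0 0 0 0 0 0 1" --pt "0 0 0 0 0 0 1" --pt "0 0 0 0 0 0 1" --pt "0 0 0 0 0 0 1" --pt "0 0 0 0 0 0 1"

```text
time_s: 23.72
ee_pos: [0.4889, -0.0279, 0.0656]
tcp_rot: [0.0, 0.996, -0.089, -0.0]
ft_force: [0.7, -2.3, -0.4]
finger_gap: 0.0269
gripper_force: 58.9
```

```bash
python3 - <<'E'
from tool import *
o,r=state()
snap('side','s7')
print(find('s7',[(.03,0),(.03,.03)],(.488,-.027)))
# grille in head, loose: disc outer ring top z=.044 r=.038
for t in('w5','s2'): print(t,find(t,[(.038,.044)],(.584,-.262),.008),find(t,[(.054,.046),(.0465,.046)],(.584,-.262),.008),find(t,[(.025,.044)],(.584,-.262),.008))
E
```

```text
t 23.7167 tcp [ 0.4889 -0.0279  0.0656] y [-0.178 -0.984  0.   ] z [-0. -0. -1.] q [ 3.460e-01  2.360e-01 -6.030e-01  1.000e-03 -7.320e-01  1.046e+00] F [ 0.7 -2.3 -0.4] gap 0.0269 58.900635838508606
(array([ 0.486, -0.024]), np.float32(286.90234))
w5 (array([ 0.576, -0.27 ]), np.float32(0.0)) (array([ 0.576, -0.27 ]), np.float32(0.0)) (array([ 0.576, -0.27 ]), np.float32(0.0))
s2 (array([ 0.584, -0.257]), np.float32(149.41658)) (array([ 0.585, -0.262]), np.float32(292.13306)) (array([ 0.587, -0.27 ]), np.float32(142.62227))
```

Request:
jog_arm --pt "0 0 0 0 0 0.3 1" --pt "0 0 0 0 0 0.9 1" --pt "0 0 0 0 0 0.9 1" --pt "0 0 0 0 0 0.9 1" --pt "0 0 0 0.2 -0.4 0.9 1" --pt "0 0 0 0.38 -0.92 0 1" --pt "0 0 0 0.38 -0.92 0 1" --pt "0 0 0 0.38 -0.92 0 1" --pt "0 0 0 0.38 -0.92 0 1" --pt "0 0 0 0.38 -0.92 0 1"

```text
time_s: 24.6
ee_pos: [0.5517, -0.1788, 0.1829]
tcp_rot: [-0.0, 0.996, -0.089, -0.0]
ft_force: [0.6, -0.0, -2.9]
finger_gap: 0.0268
gripper_force: 59.6
```

Request:
jog_arm --pt "0 0 0 0.38 -0.92 0 1" --pt "0 0 0 0.38 -0.92 0 1" --pt "0 0 0 0.36 -0.9 0 1" --pt "0 0 0 0 0 0 1" --pt "0 0 0 0 0 0 1"

```text
time_s: 25.02
ee_pos: [0.5849, -0.261, 0.1817]
tcp_rot: [-0.0, 0.996, -0.09, -0.001]
ft_force: [-0.5, -0.1, -2.8]
finger_gap: 0.0271
gripper_force: 60.1
```

```bash
python3 - <<'E'
from tool import *
o,r=state()
print('to go',((np.array([.5857,-.2624,.15])-o['ee_pos'])/.03).round(2))
E
```

```text
t 25.0167 tcp [ 0.5849 -0.261   0.1817] y [-0.18  -0.984 -0.   ] z [-0.002  0.001 -1.   ] q [-0.116  0.338 -0.135 -0.    -1.1    1.506] F [-0.5 -0.1 -2.8] gap 0.0271 60.05165934562683
to go [ 0.03 -0.05 -1.06]
```

Request:
jog_arm --pt "0 0 0 0.03 -0.04 -0.4 1" --pt "0 0 0 0 0 -0.6 1" --pt "0 0 0 0 0 -0.2 1" --pt "0 0 0 0 0 0 1" --pt "0 0 0 0 0 0 1"

```text
time_s: 25.43
ee_pos: [0.5861, -0.2605, 0.1465]
tcp_rot: [0.0, 0.996, -0.089, -0.001]
ft_force: [0.0, -0.6, -3.3]
finger_gap: 0.0269
gripper_force: 60.0
```

```bash
python3 - <<'E'
from tool import *
o,r=state()
z=o['ee_pos'][2]-.0656
for t in('side','top'):
    snap(t,t[0]+'8')
    print(t,find(t[0]+'8',[(.03,z),(.03,z+.03)],(.585,-.262)),find(t[0]+'8',[(.054,.046),(.06,.006)],(.584,-.262)))
E
```

```text
t 25.4333 tcp [ 0.5861 -0.2605  0.1465] y [-0.177 -0.984  0.001] z [-0.001 -0.    -1.   ] q [-1.140e-01  3.670e-01 -1.780e-01  1.000e-03 -1.026e+00  1.507e+00] F [ 0.  -0.6 -3.3] gap 0.0269 59.97364640235901
side (array([ 0.583, -0.258]), np.float32(266.73126)) (array([ 0.588, -0.273]), np.float32(273.81512))
top (array([ 0.596, -0.259]), np.float32(193.90967)) (array([ 0.587, -0.264]), np.float32(221.50006))
```

Request:
jog_arm --pt "0 0 0 0.02 -0.07 -0.3 1" --pt "0 0 0 0 0 -0.4 1" --pt "0 0 0 0 0 -0.3 1" --pt "0 0 0 0 0 -0.12 1" --pt "0 0 0 0 0 0 1" --pt "0 0 0 0 0 0 1"

```text
time_s: 26.03
ee_pos: [0.5868, -0.2634, 0.1125]
tcp_rot: [0.0, 0.996, -0.089, -0.001]
ft_force: [-0.3, -0.3, -3.1]
finger_gap: 0.0269
gripper_force: 60.1
```

Request:
jog_arm --pt "0 0 0 0 0 -0.1 1" --pt "0 0 0 0 0 -0.1 1" --pt "0 0 0 0 0 0 1"

```text
time_s: 26.28
ee_pos: [0.5875, -0.2635, 0.1074]
tcp_rot: [0.0, 0.996, -0.089, 0.001]
ft_force: [0.4, -0.9, -1.7]
finger_gap: 0.0267
gripper_force: 60.6
```

Request:
jog_arm --pt "0 0 0 0 0 -0.1 1" --pt "0 0 0 0 0 -0.1 1" --pt "0 0 0 0 0 0 1"

```text
time_s: 26.53
ee_pos: [0.5877, -0.2634, 0.1023]
tcp_rot: [0.0, 0.996, -0.089, 0.001]
ft_force: [0.1, 0.0, -3.0]
finger_gap: 0.0268
gripper_force: 60.3
```

Request:
jog_arm --pt "0 0 0 0 0 -0.1 1" --pt "0 0 0 0 0 -0.06 1" --pt "0 0 0 0 0 0 1"

```text
time_s: 26.78
ee_pos: [0.5866, -0.2631, 0.0954]
tcp_rot: [0.0, 0.996, -0.089, -0.001]
ft_force: [0.7, 0.1, -2.6]
finger_gap: 0.0266
gripper_force: 60.2
```

Request:
jog_arm --pt "0 0 0 0 0 -0.07 1" --pt "0 0 0 0 0 0 1"

```text
time_s: 26.95
ee_pos: [0.5868, -0.2633, 0.0936]
tcp_rot: [0.0, 0.996, -0.089, -0.0]
ft_force: [0.5, 0.4, -3.0]
finger_gap: 0.0268
gripper_force: 60.1
```

Request:
jog_arm --pt "0 0 0 0 0 -0.07 1" --pt "0 0 0 0 0 0 1"

```text
time_s: 27.12
ee_pos: [0.587, -0.2635, 0.0935]
tcp_rot: [0.0, 0.996, -0.089, 0.0]
ft_force: [-3.6, 1.8, 11.0]
finger_gap: 0.0266
gripper_force: 61.3
```

```bash
python3 - <<'E'
from tool import *
o,r=state(); snap('side','s9')
z=o['ee_pos'][2]-.0656
print(find('s9',[(.03,z+.03)],(.585,-.262)),find('s9',[(.054,.046),(.0465,.046)],(.584,-.262)))
for t in('s1','s2','s8','s9'):
    c=load(t); print(t,[ [int(x) for x in c['img'][tuple(proj(c,[.584+.034*np.cos(a),-.262+.034*np.sin(a),.04])[::-1].astype(int))]] for a in np.radians([45,90,135,180])])
E
```

```text
t 27.1167 tcp [ 0.587  -0.2635  0.0935] y [-0.177 -0.984  0.001] z [ 0.    -0.001 -1.   ] q [-1.190e-01  4.200e-01 -2.320e-01  1.000e-03 -9.180e-01  1.511e+00] F [-3.6  1.8 11. ] gap 0.0266 61.315451860427856
(array([ 0.595, -0.265]), np.float32(144.36978)) (array([ 0.589, -0.264]), np.float32(284.32697))
s1 [[186, 190, 169], [255, 255, 248], [213, 214, 191], [183, 182, 165]]
s2 [[144, 145, 147], [154, 155, 157], [162, 164, 166], [144, 145, 147]]
s8 [[133, 134, 136], [146, 148, 149], [78, 78, 81], [97, 99, 101]]
s9 [[122, 123, 125], [115, 114, 115], [107, 107, 108], [102, 103, 105]]
```

Request:
jog_arm --pt "0 0 0 0 0 -0.07 1" --pt "0 0 0 0 0 0 1"

```text
time_s: 27.33
ee_pos: [0.5872, -0.2636, 0.0935]
tcp_rot: [0.001, 0.996, -0.089, 0.001]
ft_force: [-8.7, 5.0, 23.7]
finger_gap: 0.0269
gripper_force: 62.7
```

Request:
jog_arm --pt "0 0 0 0 0 -0.07 1" --pt "0 0 0 0 0 0 1" --pt "0 0 0 0 0 0 1"

```text
time_s: 27.58
ee_pos: [0.5873, -0.2637, 0.0934]
tcp_rot: [0.001, 0.996, -0.088, 0.001]
ft_force: [-13.7, 7.6, 37.0]
finger_gap: 0.0265
gripper_force: 64.2
```

Hard stop at TCP .0934 with about 40 N, which puts the foot at z≈.028, the disc top of a home grille. I lift off and check the grille's height numerically.

Request:
jog_arm --pt "0 0 0 0 0 0.2 1" --pt "0 0 0 0 0 0.4 1" --pt "0 0 0 0 0 0.9 1" --pt "0 0 0 0 0 0.9 1" --pt "0 0 0 0 0 0.9 1" --pt "0 0 0 -0.4 0.9 0.3 1" --pt "0 0 0 -0.4 0.9 0 1" --pt "0 0 0 -0.4 0.9 0 1" --pt "0 0 0 -0.4 0.9 0 1" --pt "0 0 0 -0.4 0.9 0 1"

```text
time_s: 28.42
ee_pos: [0.5259, -0.1273, 0.1956]
tcp_rot: [0.0, 0.996, -0.09, -0.001]
ft_force: [0.5, 1.2, -3.8]
finger_gap: 0.027
gripper_force: 60.2
```

```bash
python3 - <<'E'
from tool import *
o,r=state(); snap('wrist','wA'); snap('side','sA'); snap('top','tA')
c=load('wA'); print('head px in wrist',proj(c,[.584,-.262,.04]))
def scan(t):
    c=load(t);G=grad(c); out=[]
    for z in np.arange(.020,.0561,.004):
        b=max((score(c,G,.584+a,-.262+d,[(.038,z)]),a,d) for a in np.arange(-.003,.0031,.001) for d in np.arange(-.003,.0031,.001)); out.append((round(z,3),round(float(b[0]),1)))
    return out
for t in('sA','s2','tA','wA','w1','side0'): print(t,scan(t))
E
```

```text
t 28.4167 tcp [ 0.5259 -0.1273  0.1956] y [-0.178 -0.984  0.   ] z [-0.001 -0.    -1.   ] q [ 0.125  0.167 -0.335  0.    -1.07   1.267] F [ 0.5  1.2 -3.8] gap 0.027 60.23019075393677
head px in wrist [428.69289885  93.54596442]
sA [(np.float64(0.02), 109.6), (np.float64(0.024), 125.3), (np.float64(0.028), 134.6), (np.float64(0.032), 135.9), (np.float64(0.036), 125.3), (np.float64(0.04), 110.5), (np.float64(0.044), 103.4), (np.float64(0.048), 100.5), (np.float64(0.052), 111.8), (np.float64(0.056), 132.5)]
s2 [(np.float64(0.02), 105.1), (np.float64(0.024), 122.8), (np.float64(0.028), 137.4), (np.float64(0.032), 138.6), (np.float64(0.036), 143.9), (np.float64(0.04), 149.1), (np.float64(0.044), 148.0), (np.float64(0.048), 132.6), (np.float64(0.052), 128.4), (np.float64(0.056), 135.1)]
tA [(np.float64(0.02), 43.4), (np.float64(0.024), 41.9), (np.float64(0.028), 39.9), (np.float64(0.032), 37.5), (np.float64(0.036), 35.1), (np.float64(0.04), 33.5), (np.float64(0.044), 32.2), (np.float64(0.048), 31.7), (np.float64(0.052), 31.8), (np.float64(0.056), 31.5)]
wA [(np.float64(0.02), 96.2), (np.float64(0.024), 97.6), (np.float64(0.028), 89.6), (np.float64(0.032), 86.7), (np.float64(0.036), 88.9), (np.float64(0.04), 90.4), (np.float64(0.044), 89.0), (np.float64(0.048), 95.2), (np.float64(0.052), 72.4), (np.float64(0.056), 70.7)]
w1 [(np.float64(0.02), 109.8), (np.float64(0.024), 108.5), (np.float64(0.028), 107.8), (np.float64(0.032), 90.1), (np.float64(0.036), 79.7), (np.float64(0.04), 83.9), (np.float64(0.044), 88.1), (np.float64(0.048), 91.7), (np.float64(0.052), 71.4), (np.float64(0.056), 77.8)]
side0 [(np.float64(0.02), 126.3), (np.float64(0.024), 133.2), (np.float64(0.028), 135.1), (np.float64(0.032), 142.8), (np.float64(0.036), 147.9), (np.float64(0.04), 148.1), (np.float64(0.044), 138.4), (np.float64(0.048), 117.6), (np.float64(0.052), 124.2), (np.float64(0.056), 132.2)]
```

The ring edge moved from z≈.042 to ≈.030, which suggests the grille is home. I stand the tool on the free bench spot, then inspect the grille from above.

Request:
jog_arm --pt "0 0 0 -0.32 0.84 0 1" --pt "0 0 0 -0.32 0.84 0 1" --pt "0 0 0 -0.32 0.84 0 1" --pt "0 0 0 -0.32 0.82 -0.4 1" --pt "0 0 0 0 0 -0.9 1" --pt "0 0 0 0 0 -0.9 1" --pt "0 0 0 0 0 -0.9 1" --pt "0 0 0 0 0 -0.7 1" --pt "0 0 0 0 0 -0.3 1" --pt "0 0 0 0 0 0 1"

```text
time_s: 29.4
ee_pos: [0.4874, -0.0289, 0.0708]
tcp_rot: [0.001, 0.996, -0.09, -0.002]
ft_force: [-0.4, 0.0, -2.6]
finger_gap: 0.0263
gripper_force: 60.9
```

Request:
jog_arm --pt "0 0 0 0 0 0 1" --pt "0 0 0 0 0 0 1"

```text
time_s: 29.57
ee_pos: [0.4898, -0.0281, 0.0741]
tcp_rot: [-0.0, 0.996, -0.089, 0.001]
ft_force: [0.3, -0.1, -3.4]
finger_gap: 0.0267
gripper_force: 60.9
```

Request:
jog_arm --pt "0 0 0 0 0 -0.1 1" --pt "0 0 0 0 0 -0.1 1" --pt "0 0 0 0 0 0 1" --pt "0 0 0 0 0 0 1"

```text
time_s: 29.9
ee_pos: [0.4886, -0.0281, 0.0671]
tcp_rot: [0.0, 0.996, -0.089, 0.0]
ft_force: [0.3, 0.5, -2.8]
finger_gap: 0.0267
gripper_force: 60.9
```

Request:
jog_arm --pt "0 0 0 0 0 -0.06 1" --pt "0 0 0 0 0 -0.03 1" --pt "0 0 0 0 0 0 1"

```text
time_s: 30.15
ee_pos: [0.4892, -0.0281, 0.0655]
tcp_rot: [0.0, 0.996, -0.089, 0.001]
ft_force: [-3.3, -0.3, 11.0]
finger_gap: 0.0271
gripper_force: 62.9
```

Request:
jog_arm --pt "0 0 0 0 0 0.04 1" --pt "0 0 0 0 0 0 0.7" --pt "0 0 0 0 0 0 0.3" --pt "0 0 0 0 0 0 0.1" --pt "0 0 0 0 0 0 0.1" --pt "0 0 0 0 0 0.3 0.1" --pt "0 0 0 0 0 0.9 0.1" --pt "0 0 0 0 0 0.9 0.1" --pt "0 0 0 0 0 0.9 0.1" --pt "0 0 0 0 0 0.9 0.1"

```text
time_s: 30.98
ee_pos: [0.4884, -0.0282, 0.1844]
tcp_rot: [0.0, 0.996, -0.089, 0.0]
ft_force: [-0.5, -0.5, -0.4]
finger_gap: 0.0767
gripper_force: 0.0
```

Request:
jog_arm --pt "0 0 0 0 -0.9 0.6 0.1" --pt "0 0 0 0 -0.9 0 0.1" --pt "0 0 0 0 -0.9 0 0.1" --pt "0 0 0 0 -0.9 0 0.1" --pt "0 0 0 0 -0.9 0 0.1" --pt "0 0 0 0 -0.9 0 0.1" --pt "0 0 0 0 -0.9 0 0.1" --pt "0 0 0 0 -0.9 0 0.1" --pt "0 0 0 0 0 0 0.1" --pt "0 0 0 0 0 0 0.1"

```text
time_s: 31.82
ee_pos: [0.4882, -0.2453, 0.2007]
tcp_rot: [0.0, 0.996, -0.09, -0.0]
ft_force: [-0.0, 0.4, 0.0]
finger_gap: 0.0766
gripper_force: 0.0
```

```bash
python3 - <<'E'
from tool import *
o,r=state(); c=snap('wrist','wB'); s=snap('side','sB'); snap('top','tB')
print('cam',c['xyz'],'head px',proj(c,[.584,-.262,.028]))
print('tool side',find('sB',[(.03,0),(.03,.03)],(.488,-.027)),'top',find('tB',[(.03,.03)],(.488,-.027)),find('tB',[(.014,.12)],(.488,-.027)))
for rr in(.038,.0245):
  for z in np.arange(.020,.0561,.004):
    print(rr,round(z,3),[ (lambda q:(q[0].round(3).tolist(),round(float(q[1]),1)))(find(t,[(rr,z)],(.584,-.262),.004)) for t in('wB','sB')])
E
```

```text
t 31.8167 tcp [ 0.4882 -0.2453  0.2007] y [-0.18  -0.984  0.   ] z [-0. -0. -1.] q [-1.070e-01  1.710e-01 -3.180e-01  1.000e-03 -1.082e+00  1.496e+00] F [-0.   0.4  0. ] gap 0.0766 0.0
cam [ 0.55890757 -0.25765906  0.34286067] head px [273.25082137  73.82236206]
tool side (array([ 0.486, -0.024]), np.float32(282.9903)) top (array([ 0.5  , -0.025]), np.float32(19.38968)) (array([ 0.498, -0.015]), np.float32(22.748783))
0.038 0.02 [([0.581, -0.263], 99.9), ([0.588, -0.266], 111.9)]
0.038 0.024 [([0.58, -0.262], 106.5), ([0.588, -0.266], 125.7)]
0.038 0.028 [([0.58, -0.262], 105.6), ([0.586, -0.266], 134.8)]
0.038 0.032 [([0.581, -0.264], 105.7), ([0.588, -0.266], 139.3)]
0.038 0.036 [([0.581, -0.263], 103.4), ([0.588, -0.266], 146.9)]
0.038 0.04 [([0.584, -0.26], 102.2), ([0.585, -0.262], 147.0)]
0.038 0.044 [([0.584, -0.26], 106.6), ([0.583, -0.258], 146.9)]
0.038 0.048 [([0.582, -0.261], 99.8), ([0.58, -0.258], 142.3)]
0.038 0.052 [([0.583, -0.262], 115.2), ([0.588, -0.258], 139.6)]
0.038 0.056 [([0.583, -0.262], 123.6), ([0.588, -0.266], 132.6)]
0.0245 0.02 [([0.584, -0.261], 117.3), ([0.583, -0.262], 134.1)]
0.0245 0.024 [([0.584, -0.261], 124.9), ([0.588, -0.265], 135.5)]
0.0245 0.028 [([0.584, -0.261], 126.4), ([0.588, -0.258], 135.6)]
0.0245 0.032 [([0.583, -0.261], 123.6), ([0.583, -0.258], 131.8)]
0.0245 0.036 [([0.583, -0.261], 118.8), ([0.58, -0.258], 126.1)]
0.0245 0.04 [([0.584, -0.261], 114.6), ([0.588, -0.258], 114.1)]
0.0245 0.044 [([0.584, -0.261], 117.4), ([0.588, -0.266], 122.7)]
0.0245 0.048 [([0.583, -0.261], 108.8), ([0.588, -0.266], 137.3)]
0.0245 0.052 [([0.583, -0.261], 97.0), ([0.587, -0.261], 138.6)]
0.0245 0.056 [([0.582, -0.261], 87.7), ([0.584, -0.258], 133.7)]
```

```bash
python3 - <<'E'
from tool import *
c=load('wB'); g=cv2.cvtColor(c['img'],cv2.COLOR_RGB2GRAY)
rr=np.arange(.028,.0561,.001)
for k in range(4):
    for off in(-3.5,):
        a=np.radians(90*k+off); P=np.c_[.584+rr*np.cos(a),-.2615+rr*np.sin(a),np.full_like(rr,.030)]
        q=pj(c,P); v=cv2.remap(g,np.ascontiguousarray(q[None,:,0]),np.ascontiguousarray(q[None,:,1]),1)[0]
        print('latch',k,'px',q[0].round(),q[-1].round(),v.tolist())
print('r mm',(rr*1000).round().astype(int).tolist())
# tab top: expected .040 when home
E
```

```text
latch 0 px [268.  36.] [264.  -3.] [192, 191, 194, 196, 152, 127, 134, 128, 101, 25, 27, 36, 30, 35, 29, 34, 38, 51, 49, 45, 248, 248, 246, 246, 248, 237, 189, 0, 0]
latch 1 px [239.  78.] [205.  82.] [192, 190, 190, 189, 191, 191, 170, 95, 38, 36, 35, 38, 39, 37, 44, 46, 44, 53, 156, 202, 192, 216, 245, 245, 245, 245, 240, 236, 186]
latch 2 px [277. 109.] [280. 143.] [186, 186, 185, 184, 185, 188, 191, 172, 49, 44, 48, 47, 48, 45, 45, 44, 39, 74, 161, 200, 196, 195, 193, 200, 216, 215, 214, 206, 188]
latch 3 px [307.  69.] [341.  65.] [188, 189, 187, 187, 185, 177, 177, 177, 129, 43, 33, 37, 36, 39, 40, 37, 48, 51, 42, 78, 179, 212, 207, 201, 237, 248, 246, 243, 236]
r mm [28, 29, 30, 31, 32, 33, 34, 35, 36, 37, 38, 39, 40, 41, 42, 43, 44, 45, 46, 47, 48, 49, 50, 51, 52, 53, 54, 55, 56]
```

All four noses reach in to r≈35–36 mm over the 38 mm rim, so the latches are shut. The disc top is at ≈.028, and the tool stands where I left it. I hand the job in.

```bash
python3 -c "
from station import job_done; print(job_done())"
```

```text
the job is handed in; nothing more can be done
None
```

I handed the job in at about 32 s. By my image measurements the grille is home with all four latches shut over its rim and the push tool stands upright on the bench, about 0.25 m from the head; the hand-in returned no verdict.

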